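# Set the hub's DIP switches, then put the routers up on their stands

## Task

With the stylus from the tube, set the six small switches on the hub so that, counted from the yellow dot, they read on, off, on, on, off, on (on is towards the white stripe); work them with the stylus only, keep the gripper off the hub, and then put the stylus back tip down, fully home in its tube. Next lay one stand flat in the middle of each cork mat and let go of it; when both lie there, lower each router that is on the desk (one or two) upright into a stand of its own, right down and centred along the slot, and leave the mug, adapter and memory stick alone.

Things in the scene. Friction and masses are not known exactly. Their poses are not given: they have to be found in the camera images.
- hub: blue steel network hub 120 x 180 x 40 mm, fixed; origin under its centre. Mid-top: red DIP bank 30 x 68 mm, its top 44 mm above the desk, six white slide switches in a row along the hub's y: switch 1 at +y (yellow dot beside it), 6 at -y, 25 to -25 mm. They slide along the hub's x: knob at x = -4 mm is off, +4 mm (towards the white stripe beside the bank) is on
- sw1 (a joint): slide switch 1 of the bank: 0 = off, 0.008 m = on (towards the white stripe); it snaps to the nearer end once past its middle (about 1.5 N at the tip)
- sw1_cap (a point): top centre of the white knob of switch 1; it moves with the knob; every knob is 5 mm wide, 6 mm long in the sliding direction and stands 7 mm above the red bank; neighbours are 10 mm apart; travel 8 mm
- sw2 (a joint): slide switch 2, counted from the yellow dot; same values as switch 1
- sw2_cap (a point): top centre of the white knob of switch 2; it moves with the knob
- sw3 (a joint): slide switch 3, counted from the yellow dot; same values as switch 1
- sw3_cap (a point): top centre of the white knob of switch 3; it moves with the knob
- sw4 (a joint): slide switch 4, counted from the yellow dot; same values as switch 1
- sw4_cap (a point): top centre of the white knob of switch 4; it moves with the knob
- sw5 (a joint): slide switch 5, counted from the yellow dot; same values as switch 1
- sw5_cap (a point): top centre of the white knob of switch 5; it moves with the knob
- sw6 (a joint): slide switch 6, counted from the yellow dot; same values as switch 1
- sw6_cap (a point): top centre of the white knob of switch 6; it moves with the knob
- tube: stylus holder fixed on the desk: a dark round foot 64 mm wide, 10 mm high, with an upright aluminium tube 23 mm outside, 15 mm bore, its open mouth 85 mm above the desk, its inner floor at 13 mm; origin under its centre
- stylus: stylus 140 mm long, 35 g, standing tip down in the tube; origin at its tip, z up along it. From the tip: steel point 4 mm thick to 25 mm, orange shank 8.4 mm thick to 70 mm, black collar 22 mm wide to 74 mm, orange round barrel 12 mm thick to 140 mm (hold it here). Fully home the collar rests on the tube's mouth, the tip 15 mm above the desk
- mat1: round cork mat, 130 mm wide, 3 mm thick, fixed; origin under its centre
- mat2: the other cork mat, the same
- stand1: loose router stand, 0.13 kg: round foot 104 mm wide, 6 mm high, dark; on it two upright lighter grey rails forming a slot along the stand's y axis: rails 60 mm long, 5 mm thick, 6 to 24 mm high, slot 40 mm wide, outer faces 50 mm apart (grip there, across x). Origin under the foot's centre
- stand2: the other stand, the same
- router_black: black router, a slab standing on edge: 34 mm thick (its x), 120 mm wide (its y), 125 mm tall, about 0.28 kg; origin under the centre of its underside. In a stand it sits between the rails, its underside 6 mm above the stand's origin. May be absent
- router_white: white router, same size. May be absent; at least one router is there
- mug: blue mug, 76 mm wide, 90 mm high; a bystander, origin under its centre
- adapter: black power adapter 50 x 78 x 30 mm; a bystander
- usb_stick: red memory stick 64 x 18 x 9 mm; a bystander
Things that resemble listed ones, but are neither listed nor needed, are in the scene too. Of the things like the router_white, leave any that is red; of the rest the larger one is meant.

How it is judged (in metres and radians):
On the way, in this order (a step that is already met when the one before it is completed fails the run):
1. the six switches read on, off, on, on, off, on (value of joint each of sw1, sw3, sw4, sw6 above 0.0065 m and value of joint each of sw2, sw5 below 0.0015 m), for 0.2 s.
2. the stylus is back in the tube, fully home and released (horizontal distance between stylus and tube below 0.006 m and z of stylus in the frame of tube below 0.019 m and angle between stylus's own z axis and vertical below 0.08 rad and contact force between the fingers and stylus below 0.05 N and linear speed of stylus below 0.03 m/s), for 0.2 s.
3. a stand lies flat and centred on each cork mat, released, with no router in either yet ((((horizontal distance between stand1 and mat1 below 0.013 m and z of stand1 in the frame of mat1 below 0.006 m and angle between stand1's own z axis and vertical below 0.05 rad and linear speed of stand1 below 0.03 m/s) and (horizontal distance between stand2 and mat2 below 0.013 m and z of stand2 in the frame of mat2 below 0.006 m and angle between stand2's own z axis and vertical below 0.05 rad and linear speed of stand2 below 0.03 m/s)) or ((horizontal distance between stand1 and mat2 below 0.013 m and z of stand1 in the frame of mat2 below 0.006 m and angle between stand1's own z axis and vertical below 0.05 rad and linear speed of stand1 below 0.03 m/s) and (horizontal distance between stand2 and mat1 below 0.013 m and z of stand2 in the frame of mat1 below 0.006 m and angle between stand2's own z axis and vertical below 0.05 rad and linear speed of stand2 below 0.03 m/s))) and contact force between the fingers and stand1 below 0.05 N and contact force between the fingers and stand2 below 0.05 N and horizontal distance between each of router_black, router_white and stand1 above 0.03 m and horizontal distance between each of router_black, router_white and stand2 above 0.03 m), for 0.2 s.
At the end, for the whole second after the job is handed in: Switches 1,3,4,6 on, 2,5 off (1.5 mm); stylus upright in the tube, tip within 6 mm of its axis and under 19 mm up; both stands flat, each within 13 mm of the centre of its own mat; each router upright (0.06 rad), at rest, down in a stand's slot within 12 mm of centre (all of step 1 and all of step 2 and (((horizontal distance between stand1 and mat1 below 0.013 m and z of stand1 in the frame of mat1 below 0.006 m and angle between stand1's own z axis and vertical below 0.05 rad and linear speed of stand1 below 0.03 m/s) and (horizontal distance between stand2 and mat2 below 0.013 m and z of stand2 in the frame of mat2 below 0.006 m and angle between stand2's own z axis and vertical below 0.05 rad and linear speed of stand2 below 0.03 m/s)) or ((horizontal distance between stand1 and mat2 below 0.013 m and z of stand1 in the frame of mat2 below 0.006 m and angle between stand1's own z axis and vertical below 0.05 rad and linear speed of stand1 below 0.03 m/s) and (horizontal distance between stand2 and mat1 below 0.013 m and z of stand2 in the frame of mat1 below 0.006 m and angle between stand2's own z axis and vertical below 0.05 rad and linear speed of stand2 below 0.03 m/s))) and ((x of router_black in the frame of stand1 between -0.006 and 0.006 m and y of router_black in the frame of stand1 between -0.012 and 0.012 m and z of router_black in the frame of stand1 between 0.003 and 0.009 m and angle between the x axis of router_black and the x axis of stand1, either way round below 0.15 rad and angle between router_black's own z axis and vertical below 0.06 rad and linear speed of router_black below 0.03 m/s) or (x of router_black in the frame of stand2 between -0.006 and 0.006 m and y of router_black in the frame of stand2 between -0.012 and 0.012 m and z of router_black in the frame of stand2 between 0.003 and 0.009 m and angle between the x axis of router_black and the x axis of stand2, either way round below 0.15 rad and angle between router_black's own z axis and vertical below 0.06 rad and linear speed of router_black below 0.03 m/s)) and ((x of router_white in the frame of stand1 between -0.006 and 0.006 m and y of router_white in the frame of stand1 between -0.012 and 0.012 m and z of router_white in the frame of stand1 between 0.003 and 0.009 m and angle between the x axis of router_white and the x axis of stand1, either way round below 0.15 rad and angle between router_white's own z axis and vertical below 0.06 rad and linear speed of router_white below 0.03 m/s) or (x of router_white in the frame of stand2 between -0.006 and 0.006 m and y of router_white in the frame of stand2 between -0.012 and 0.012 m and z of router_white in the frame of stand2 between 0.003 and 0.009 m and angle between the x axis of router_white and the x axis of stand2, either way round below 0.15 rad and angle between router_white's own z axis and vertical below 0.06 rad and linear speed of router_white below 0.03 m/s))); the robot touches nothing.
It fails at once if the gripper pushes on the hub or its switches (contact force between any of the fingers, the arm and hub above 1 N).
It fails at once if a bystander (mug, adapter, memory stick) is moved more than 3 cm (distance of any of mug, adapter, usb_stick from where it was at the start of the episode above 0.03 m).
Of router_black, router_white only 1 to 2 are there at a start; the rules pass over those that are not, and their reading is None.
At some moment in a run one of stand1, stand2 may be knocked a few centimetres aside while the robot is not near it.
It also fails if it takes over 210 s, if anything falls off the work surface, if the arm or the gripper's body presses on something with over 40 N, if the wrist force passes 120 N, or if a joint passes its speed limit or range.

## Robot

A 6-joint arm with a two-finger parallel gripper is mounted at the origin on the work surface. World frame = base frame: x ahead of the robot, y to its left, z up, the work surface at z = 0. Lengths are in m, angles in degrees, forces in N, time in s.
With the tool pointing down it reaches from about 0.15 to 0.775 m from the base axis. Payload 6.1 kg.
Tool frame: the origin (TCP) lies on the centre line of the jaws, within the pads' length; the fingertips stand 11 mm ahead of it and the grasp point (between the pads) lies 8 mm behind it; z points along the fingers, y is the line along which they close (so a half turn about z gives the same grasp; the last joint's range is limited). The gripper opens to 85 mm and grips with 20 to 120 N. Pads are 22 mm wide; open, the fingers measure 114 mm over their backs; the gripper's body (76 mm by 85 mm) begins 54 mm behind the grasp point. The pads swing forward as they close: fully open they stand 13 mm farther back than shut.
Start: joints at [-67.953, 7.208, -2.269, 80.523, 0, 90], TCP at [0.197, -0.487, 0.242] pointing down, gripper open.
Joint ranges: [-155.77, 155.77], [-54.66, 111.73], [-72.52, 77.12], [-102.08, 115.82], [-83.92, 84.16], [-180, 180]. Speed limits (degrees/s): [136.94, 136.94, 172.46, 180, 180, 180].

## Interface

Orientations are given as a 3x3 rotation matrix whose columns are the frame's x, y, z axes.
In Python, from station import * gives the robot as it stands. The module is installed in compiled form; this text tells all that it offers.
- The arm moves only by the tool drive_tool, never from a script. Its argument "deltas" is a list of rows, each an object of numbers: "jaw": the opening, from 0 (shut) to 1 (fully open); "dx", "dy", "dz": the shift along the tool's x, y, z in mm; "ax", "ay", "az": the turn, a rotation vector about the tool's x, y, z in rad. In form: [{"jaw": .., "dx": .., "dy": .., "dz": .., "ax": .., "ay": .., "az": ..}, ...]. A call has 1 to 5 rows; each row shifts and turns the commanded pose from where the row before left it, along the tool's axes as they then stand; what a row does not reach is not made up. A row lasts 1/12 s, in which the tool goes at most 41.7 mm and 7.16 degrees, less where a joint would pass 70% of its speed; a pose out of reach is approached as far as the arm can. A call with a gripper value outside its range is refused whole. The fingers move at their own pace and stop on an object; "newtons" is the grip in N (left out, the last holds). Time passes only in rows, so rows that do not move let the fingers close. It gives the time, the measured TCP pose, the force, the opening and the grip force at its end, in the units of the state.
- sense(): the state, without advancing time (a new reading comes with each control period).
- get_image(name): name is "scene" or "top"; returns a dict with "frame" (420x560x3 uint8, red, green, blue), "fx", "fy", "cx", "cy" (pixels), "R" (3x3) and "t" (3): a world point X has camera coordinates R X + t. Camera axes: x right, y down, z forward; pixel columns grow to the right and rows downward; lengths in m; the calibration is good to about 2 mm. A picture is of the moment at which its call begins. There is no depth.
- sign_off(): hands the job in; it is judged then, once.
Trained networks look in the newest picture that a camera, given by its name, has taken for a name from the list of things; names that differ only in an ending like _2 or _b are one class to them, and where a whole thing is asked for, a point or a joint stands for the part that bears it (a point fixed in the world has none). Each returns a list of dicts, best first, with "score" (0 to 1); they miss things now and then, are a little off and sometimes report something else, mostly with a low value. They report only what shows in the picture. A call takes as long as a camera call. They do not tell look-alikes from the thing itself.
- find_in(target, camera): "centre" ([x, y, z] in m, in world coordinates, good to about 4 mm: the middle of the surface that is visible of it).
- regions_of(target, camera): "region" (420x560 bool, what is visible of it).
- place_of(target, camera): "centre" ([x, y, z] in m, in world coordinates, good to about 4 mm: a listed point, or the origin of a listed thing).
The state is a dict: "clock": time; "joint_positions": joint angles; "qvel": joint speeds; "effort": joint torques, N m; "position": TCP position; "tcp_rot": TCP orientation; "force": force on the tool from outside, world axes, zero at the start; "torque": the same for the moment, N m; "gripper_width": opening from 0.0 (shut) to 1.0 (fully open); "gripper_force": force on a finger pad.
Only numpy, scipy, OpenCV 4.12 (cv2) and the standard library are available. Lean on these libraries where they do the work, as an engineer would, in place of code of your own. Each camera call takes 0.05 s, during which the arm holds its last target. There are 200 camera calls.

## Working session

There is one attempt and no reset: what is moved stays moved. The work goes in short steps, Python scripts to look and compute and a tool call to move; the robot and the scene stay as the last step left them, time stands still between calls to the robot, and variables do not carry over. Pictures are saved under pics/ and viewed, at most 14 in all, crops included, and the job is handed in when it is done.

Besides the shell and the picture viewer there is one more tool, called as name(argument=value, ...) on one line, values as JSON. drive_tool: Moves the arm, as the interface text tells. Its arguments: {"type":"object","properties":{"deltas":{"type":"array"},"newtons":{"type":"number"}},"required":["deltas"]}

```bash
mkdir -p pics; cat > h.py <<'E'
from station import *
import numpy as np, cv2
np.set_printoptions(precision=4,suppress=True)
def ray(im,u,v,z):
    R=np.array(im["R"]);t=np.array(im["t"]);C=-R.T@t
    d=R.T@np.array([(u-im["cx"])/im["fx"],(v-im["cy"])/im["fy"],1]);return C+d*(z-C[2])/d[2]
def proj(im,X):
    c=np.array(im["R"])@np.array(X)+np.array(im["t"]);return np.array([im["fx"]*c[0]/c[2]+im["cx"],im["fy"]*c[1]/c[2]+im["cy"]])
def save(im,n,box=None,s=1):
    f=im["frame"][:,:,::-1]
    if box: f=f[box[1]:box[3],box[0]:box[2]]
    cv2.imwrite("pics/"+n,cv2.resize(f,None,fx=s,fy=s,interpolation=cv2.INTER_CUBIC))
E
python3 - <<'E'
from h import *
for c in("scene","top"):
    im=get_image(c); save(im,c+"0.png",s=1.4)
    print(c,im["fx"],-np.array(im["R"]).T@im["t"],np.array(im["R"]).tolist())
    for n in "hub sw1_cap sw6_cap tube stylus mat1 stand1 router_black router_white mug adapter usb_stick".split():
        print(n,[(np.round(d["centre"],3).tolist(),round(d["score"],2)) for d in place_of(n,c)])
print(sense())
E
```

```text
scene 500.707753301972 [1.3647 0.4123 1.102 ] [[-0.42240683985070493, 0.9063678297720962, -0.008355764570728192], [0.6945128461037152, 0.317722120094678, -0.6455265765245147], [-0.5824297109903115, -0.27847802706275354, -0.7636920977717252]]
hub [([0.459, -0.014, -0.005], 0.86)]
sw1_cap []
sw6_cap []
tube [([0.44, -0.21, 0.001], 0.78)]
stylus []
mat1 [([0.638, -0.045, 0.004], 0.75), ([0.559, -0.307, 0.002], 0.69)]
stand1 [([0.456, 0.174, 0.001], 0.89)]
router_black [([0.571, 0.295, -0.002], 0.95)]
router_white [([0.694, 0.268, 0.002], 0.9), ([0.61, 0.137, -0.002], 0.85), ([0.422, -0.363, 0.002], 0.7), ([0.636, 0.513, 0.003], 0.62), ([0.458, 0.173, -0.001], 0.21)]
mug [([0.421, -0.366, 0.002], 0.82)]
adapter [([0.766, 0.122, 0.002], 0.88)]
usb_stick [([0.524, -0.42, -0.0], 0.46)]
top 389.30717361543196 [0.3758 0.0585 1.1675] [[-0.1019900712966066, -0.9947833619852634, 0.002021898664654071], [-0.9742043557807709, 0.09946850039771453, -0.20256330024563485], [0.20130548560505357, -0.022629187920181575, -0.9792670837516122]]
hub [([0.459, -0.015, -0.002], 0.92), ([0.556, -0.31, -0.002], 0
[... 504 characters left out ...]
8, 0.003], 0.68)]
adapter [([0.761, 0.119, -0.0], 0.67), ([0.526, -0.423, 0.003], 0.63)]
usb_stick [([0.528, -0.423, 0.002], 0.62)]
{'clock': 1.3, 'joint_positions': array([-67.9524,   7.2065,  -2.2691,  80.5212,  -0.001 ,  89.9988]), 'qvel': array([-0.0485,  0.0955, -0.1064, -0.0129, -0.0526,  0.0116]), 'effort': array([ -0.0018, -43.5711,  35.3093,   0.0013,  -0.0003,  -0.    ]), 'position': array([ 0.1971, -0.4866,  0.2423]), 'tcp_rot': array([[ 0.9269,  0.3754,  0.    ],
       [ 0.3754, -0.9269, -0.0001],
       [-0.    ,  0.0001, -1.    ]]), 'force': array([0.0055, 0.5255, 1.0996]), 'torque': array([-0.0037,  0.0154,  0.0214]), 'gripper_force': 0.0, 'gripper_width': 0.9985031377914612}
```

View pics/scene0.png

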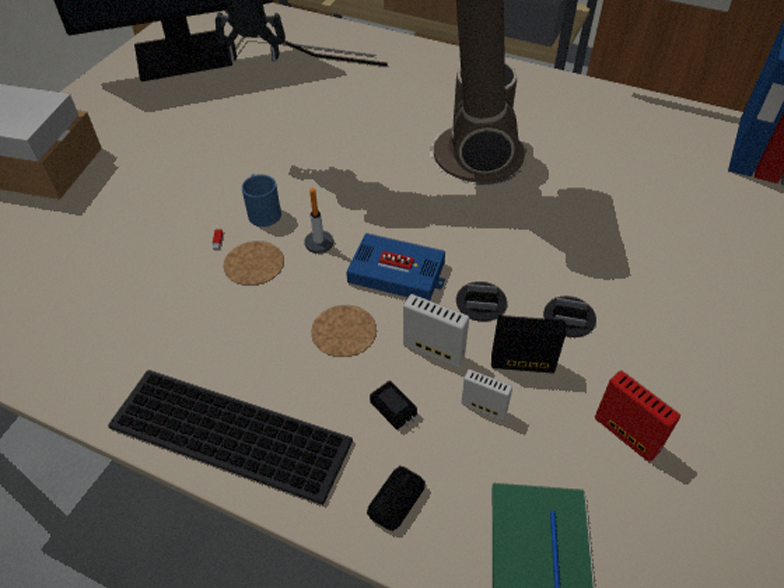

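View pics/top0.png

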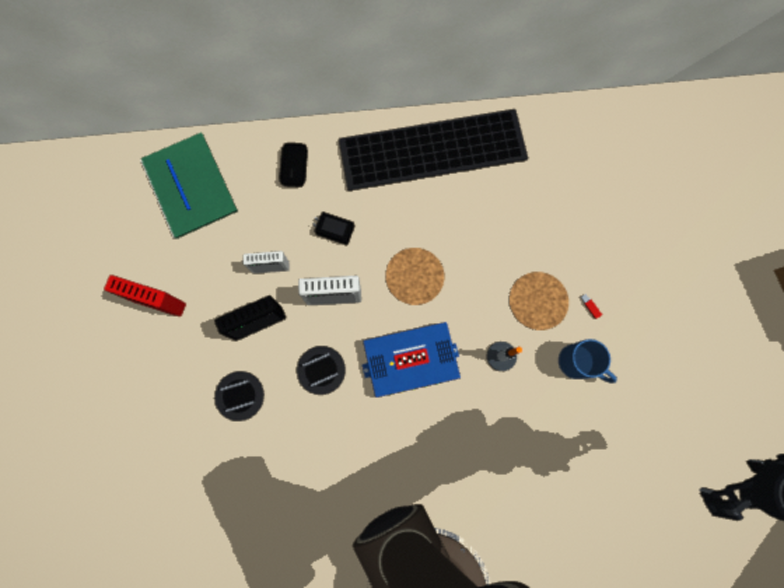

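Scene: hub mid-picture with the yellow dot at its +y end and the white stripe on the +x side. Big white router is at (0.61,0.14), black at (0.57,0.30), with small white and red decoys. Two stands, two mats and the stylus in its tube also show. Now zoom on the hub.

```bash
python3 - <<'E'
from h import *
a=get_image("top"); b=get_image("scene")
fa=a["frame"][225:290,255:335]; fb=b["frame"][165:215,245:322]
k=cv2.INTER_CUBIC
A=cv2.resize(fa,(720,585),interpolation=k);B=cv2.resize(fb,(770,500),interpolation=k)
cv2.imwrite("pics/huba.png",A[:,:,::-1]);cv2.imwrite("pics/hubb.png",B[:,:,::-1])
# hub blue region -> min area rect on z=.04 ; red bank
for n,im in(("top",a),("scene",b)):
    hsv=cv2.cvtColor(im["frame"],cv2.COLOR_RGB2HSV)
    c=proj(im,[.459,-.015,.04]); 
    Y,X=np.mgrid[:420,:560]; near=(abs(X-c[0])<60)&(abs(Y-c[1])<50)
    red=near&((hsv[...,0]<8)|(hsv[...,0]>172))&(hsv[...,1]>150)&(hsv[...,2]>60)
    def box(m,z):
        ys,xs=np.nonzero(m); P=np.array([ray(im,x,y,z)[:2] for x,y in zip(xs,ys)],np.float32)*1000
        return cv2.minAreaRect(P),P.mean(0)
    k2=cv2.morphologyEx(red.astype(np.uint8),cv2.MORPH_CLOSE,np.ones((5,5)))
    print(n,"red",box(k2,.044))
    h=cv2.morphologyEx((near&(hsv[...,0]>100)&(hsv[...,0]<125)&(hsv[...,1]>150)).astype(np.uint8),cv2.MORPH_CLOSE,np.ones((9,9)))
    h=cv2.morphologyEx(h,cv2.MORPH_OPEN,np.ones((7,7)))
    print(n,"blue",box(h,.04))
    # stylus orange
    o=(hsv[...,0]>=5)&(hsv[...,0]<20)&(hsv[...,1]>190)&(hsv[...,2]>120)
    ys,xs=np.nonzero(o); print("orange",len(xs),xs.mean() if len(xs) else 0,ys.mean() if len(xs) else 0, xs.min(),xs.max(),ys.min(),ys.max(),proj(im,[.444,-.21,.155]),proj(im,[.444,-.21,.085]),proj(im,[.444,-.21,.015]))
E
```

```text
top red (((456.06402587890625, -15.35626220703125), (28.777429580688477, 66.80965423583984), 6.557951927185059), array([455.9372, -15.4057], dtype=float32))
top blue (((455.7908935546875, -13.628822326660156), (117.13155364990234, 193.7152099609375), 6.911040306091309), array([454.4933, -14.7722], dtype=float32))
orange 14 370.2142857142857 249.57142857142858 368 372 248 251 [370.9583 249.5518] [364.6011 251.9292] [359.0028 254.0227]
scene red (((453.70745849609375, -14.891937255859375), (31.848024368286133, 68.24415588378906), 6.732110023498535), array([453.8462, -14.6889], dtype=float32))
scene blue (((466.6856384277344, -4.256439208984375), (141.73141479492188, 195.0841064453125), 6.908350944519043), array([470.2915,  -6.9035], dtype=float32))
orange 5 223.2 135.6 222 224 135 136 [222.0384 135.7386] [224.3378 153.8006] [226.4775 170.6083]
```

View pics/huba.png

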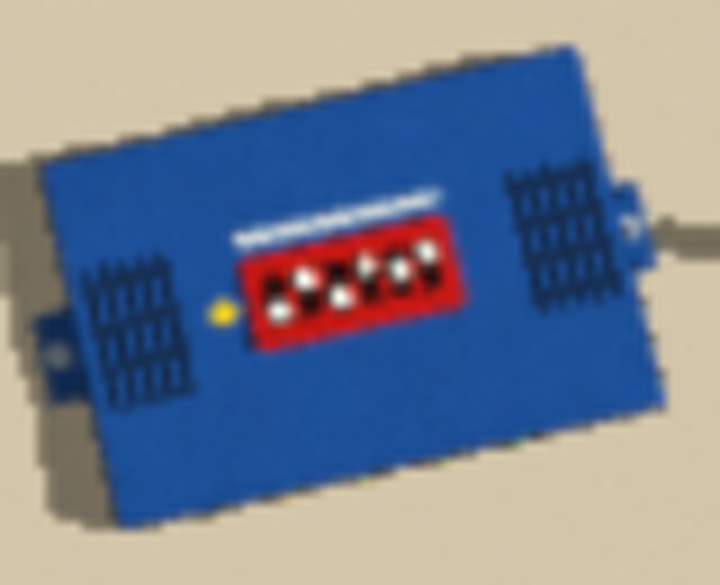

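View pics/hubb.png

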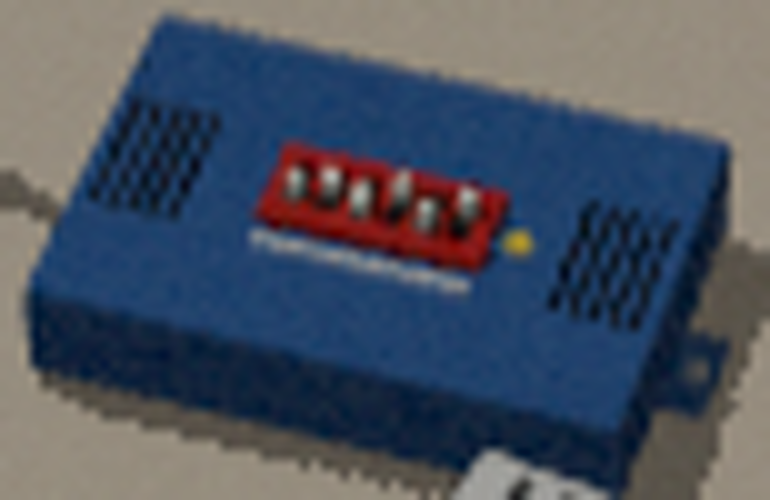

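Top view: knobs from the yellow dot (px 280,310 / 305,280 / 342,297 / 367,268 / 400,268 / 428,250) read off, on, off, on, on?, on. The scene crop agrees. Next I pin down the stylus, the tube and switch 5.

```bash
cat >> h.py <<'E'
def plan(p,yaw,half=True):
    s=sense(); R=np.array(s["tcp_rot"]); y0=np.degrees(np.arctan2(R[1,0],R[0,0]))
    d=(yaw-y0+180)%360-180
    if half: d=(d+90)%180-90
    c,n=np.cos(np.radians(y0+d)),np.sin(np.radians(y0+d))
    D=(np.array(p)-s["position"])*1000
    print("pos",s["position"],"yaw %.2f j1 %.1f j6 %.1f"%(y0,s["joint_positions"][0],s["joint_positions"][5]),"-> az %.4f"%(-np.radians(d)),"dx %.1f dy %.1f dz %.1f"%(c*D[0]+n*D[1],n*D[0]-c*D[1],-D[2]),"t",s["clock"],"f",s["force"],"gw %.3f gf %.1f"%(s["gripper_width"],s["gripper_force"]))
E
python3 - <<'E'
from h import *
from scipy.optimize import least_squares
L=[]
Y,X=np.mgrid[:420,:560]
for n in("top","scene"):
    im=get_image(n); f=im["frame"].astype(float)
    hsv=cv2.cvtColor(im["frame"],cv2.COLOR_RGB2HSV)
    near=np.hypot(X-proj(im,[.444,-.21,.12])[0],Y-proj(im,[.444,-.21,.12])[1])<22
    o=near&(hsv[...,0]>=4)&(hsv[...,0]<17)&(hsv[...,1]>150)
    ys,xs=np.nonzero(o); print(n,len(xs),xs.mean(),ys.mean(),xs.min(),xs.max(),ys.min(),ys.max())
    L.append((im,xs.mean(),ys.mean(),n))
    r=regions_of("tube",n)
    if r: ys,xs=np.nonzero(r[0]["region"]); print("tube",len(xs),xs.min(),xs.max(),ys.min(),ys.max())
    # knob tests: brightness at predicted on/off knob tops
    H=np.array([.455,-.0152,0]);a=np.radians(6.7);Rh=np.array([[np.cos(a),-np.sin(a)],[np.sin(a),np.cos(a)]])
    g=f.min(2)
    for i in range(6):
        o=[]
        for x in(-8,-4,0,4,8):
            P=np.r_[H[:2]+Rh@[x/1000,(25-10*i)/1000],.051];u=proj(im,P); o.append(cv2.remap(g.astype(np.float32),np.array([[u[0]]],np.float32),np.array([[u[1]]],np.float32),1)[0,0])
        print(i+1,np.round(o))
r=least_squares(lambda p:np.concatenate([proj(im,p)-[u,v] for im,u,v,_ in L]),[.444,-.21,.12])
print(r.x,r.fun)
plan([.444,-.21,.2],96.7)
E
```

```text
top 42 367.2857142857143 250.47619047619048 363 372 248 253
tube 314 348 368 244 265
1 [ 59. 181. 109.  24.  18.]
2 [ 19.  19.  55. 202. 133.]
3 [ 54. 199. 138.  24.  17.]
4 [ 19.  19.  56. 168.  98.]
5 [ 19.  51. 177. 121.  27.]
6 [ 19.  18.  56. 193. 114.]
scene 71 223.77464788732394 144.11267605633802 221 226 135 154
tube 355 217 237 154 180
1 [133. 122.  62.  13.  10.]
2 [ 28.  18. 126. 112.  73.]
3 [118. 105.  71.  27.  12.]
4 [ 24.  61. 127. 128.  79.]
5 [ 44. 138. 112.  65.  28.]
6 [ 24.  27. 131. 106.  64.]
[ 0.4445 -0.2077  0.1245] [-0.0844  0.0461 -0.1023 -0.0227]
pos [ 0.1971 -0.4866  0.2423] yaw 22.05 j1 -68.0 j6 90.0 -> az -1.3029 dx 245.9 dy 277.5 dz 42.3 t 1.6 f [-0.0253  0.6407 -0.4196] gw 0.999 gf 0.0
```

drive_tool(deltas=[{"az":-0.118},{"az":-0.118},{"az":-0.118},{"az":-0.118},{"az":-0.118}])

```text
schema error: expected keys jaw, dx, dy, dz, ax, ay, az
```

drive_tool(deltas=[{"az":-0.118},{"az":-0.118},{"az":-0.118},{"az":-0.118},{"az":-0.118}])

```text
schema error: expected keys jaw, dx, dy, dz, ax, ay, az
```

drive_tool(deltas=[{"az":-0.123},{"dx":20,"dy":22},{"dx":22,"dy":24},{"dx":22,"dy":24},{"dx":22,"dy":24}])

```text
schema error: expected keys jaw, dx, dy, dz, ax, ay, az
```

drive_tool(deltas=[{"dx":22,"dy":24},{"dx":22,"dy":24},{"dx":22,"dy":24},{"dx":22,"dy":24},{"dx":22,"dy":24}])

```text
schema error: expected keys jaw, dx, dy, dz, ax, ay, az
```

```bash
python3 -c "
from h import *
plan([.4445,-.2077,.122],96.7)"
```

```text
pos [ 0.1971 -0.4866  0.2423] yaw 22.05 j1 -68.0 j6 90.0 -> az -1.3029 dx 248.1 dy 278.3 dz 120.3 t 1.6 f [-0.0253  0.6407 -0.4196] gw 0.999 gf 0.0
```

All seven keys are needed in every row.

drive_tool(deltas=[{"jaw":1,"dx":0,"dy":0,"dz":0,"ax":0,"ay":0,"az":-0.118},{"jaw":1,"dx":0,"dy":0,"dz":0,"ax":0,"ay":0,"az":-0.118},{"jaw":1,"dx":0,"dy":0,"dz":0,"ax":0,"ay":0,"az":-0.118},{"jaw":1,"dx":0,"dy":0,"dz":0,"ax":0,"ay":0,"az":-0.118},{"jaw":1,"dx":0,"dy":0,"dz":0,"ax":0,"ay":0,"az":-0.118}])

```text
clock: 2.02
position: [0.1971, -0.4866, 0.2423]
tcp_rot: [[0.556, 0.831, -0.0], [0.831, -0.556, 0.0], [0.0, -0.0, -1.0]]
force: [0.0, -0.1, -0.6]
gripper_width: 0.999
gripper_force: 0.0
```

drive_tool(deltas=[{"jaw":1,"dx":0,"dy":0,"dz":0,"ax":0,"ay":0,"az":-0.118},{"jaw":1,"dx":0,"dy":0,"dz":0,"ax":0,"ay":0,"az":-0.118},{"jaw":1,"dx":0,"dy":0,"dz":0,"ax":0,"ay":0,"az":-0.118},{"jaw":1,"dx":0,"dy":0,"dz":0,"ax":0,"ay":0,"az":-0.118},{"jaw":1,"dx":0,"dy":0,"dz":0,"ax":0,"ay":0,"az":-0.118}])

```text
clock: 2.43
position: [0.1971, -0.4866, 0.2423]
tcp_rot: [[0.0, 1.0, 0.0], [1.0, -0.0, -0.0], [-0.0, 0.0, -1.0]]
force: [0.2, 0.0, -0.8]
gripper_width: 1.002
gripper_force: 0.0
```

drive_tool(deltas=[{"jaw":1,"dx":0,"dy":0,"dz":0,"ax":0,"ay":0,"az":-0.123},{"jaw":1,"dx":20,"dy":22,"dz":0,"ax":0,"ay":0,"az":0},{"jaw":1,"dx":22,"dy":24,"dz":0,"ax":0,"ay":0,"az":0},{"jaw":1,"dx":22,"dy":24,"dz":0,"ax":0,"ay":0,"az":0},{"jaw":1,"dx":22,"dy":24,"dz":0,"ax":0,"ay":0,"az":0}])

```text
clock: 2.85
position: [0.2809, -0.3892, 0.2423]
tcp_rot: [[-0.116, 0.993, 0.0], [0.993, 0.116, -0.0], [-0.0, 0.0, -1.0]]
force: [0.7, 0.0, -0.1]
gripper_width: 0.998
gripper_force: 0.0
```

drive_tool(deltas=[{"jaw":1,"dx":22,"dy":24,"dz":0,"ax":0,"ay":0,"az":0},{"jaw":1,"dx":22,"dy":24,"dz":0,"ax":0,"ay":0,"az":0},{"jaw":1,"dx":22,"dy":24,"dz":0,"ax":0,"ay":0,"az":0},{"jaw":1,"dx":22,"dy":24,"dz":0,"ax":0,"ay":0,"az":0},{"jaw":1,"dx":22,"dy":24,"dz":0,"ax":0,"ay":0,"az":0}])

```text
clock: 3.27
position: [0.3875, -0.2656, 0.2425]
tcp_rot: [[-0.117, 0.993, 0.0], [0.993, 0.117, -0.0], [-0.0, 0.0, -1.0]]
force: [0.1, -0.8, 0.2]
gripper_width: 1.002
gripper_force: 0.0
```

```bash
python3 -c "
from h import *
plan([.4445,-.2077,.122],96.7)"
```

```text
pos [ 0.3875 -0.2656  0.2425] yaw 96.70 j1 -34.4 j6 48.9 -> az -0.0001 dx 50.9 dy 63.4 dz 120.5 t 3.2667 f [ 0.0706 -0.8238  0.1549] gw 1.002 gf 0.0
```

drive_tool(deltas=[{"jaw":1,"dx":17,"dy":21,"dz":0,"ax":0,"ay":0,"az":0},{"jaw":1,"dx":17,"dy":21,"dz":0,"ax":0,"ay":0,"az":0},{"jaw":1,"dx":16.9,"dy":21.4,"dz":0,"ax":0,"ay":0,"az":0},{"jaw":1,"dx":0,"dy":0,"dz":30,"ax":0,"ay":0,"az":0},{"jaw":0.6,"dx":0,"dy":0,"dz":30,"ax":0,"ay":0,"az":0}], newtons=50)

```text
clock: 3.68
position: [0.446, -0.2083, 0.1831]
tcp_rot: [[-0.12, 0.993, 0.004], [0.993, 0.12, -0.002], [-0.002, 0.004, -1.0]]
force: [1.0, 0.3, -0.9]
gripper_width: 0.878
gripper_force: 0.0
```

drive_tool(deltas=[{"jaw":0.6,"dx":0,"dy":0,"dz":30,"ax":0,"ay":0,"az":0},{"jaw":0.5,"dx":0,"dy":0,"dz":30.5,"ax":0,"ay":0,"az":0},{"jaw":0.3,"dx":0,"dy":0,"dz":0,"ax":0,"ay":0,"az":0},{"jaw":0.2,"dx":0,"dy":0,"dz":0,"ax":0,"ay":0,"az":0},{"jaw":0.1,"dx":0,"dy":0,"dz":0,"ax":0,"ay":0,"az":0}])

```text
clock: 4.1
position: [0.4445, -0.2094, 0.1235]
tcp_rot: [[-0.117, 0.993, 0.001], [0.993, 0.117, -0.001], [-0.001, 0.001, -1.0]]
force: [0.7, -0.6, 0.1]
gripper_width: 0.139
gripper_force: 0.3
```

drive_tool(deltas=[{"jaw":0.0,"dx":0,"dy":0,"dz":0,"ax":0,"ay":0,"az":0},{"jaw":0,"dx":0,"dy":0,"dz":0,"ax":0,"ay":0,"az":0},{"jaw":0,"dx":0,"dy":0,"dz":0,"ax":0,"ay":0,"az":0},{"jaw":0,"dx":0,"dy":0,"dz":0,"ax":0,"ay":0,"az":0},{"jaw":0,"dx":0,"dy":0,"dz":0,"ax":0,"ay":0,"az":0}])

```text
clock: 4.52
position: [0.4447, -0.2095, 0.1234]
tcp_rot: [[-0.117, 0.993, 0.003], [0.993, 0.117, -0.001], [-0.002, 0.003, -1.0]]
force: [0.1, -0.9, 6.2]
gripper_width: 0.124
gripper_force: 49.1
```

```bash
python3 -c "
from h import *
plan([.4445,-.2077,.242],96.7)
im=get_image('scene');save(im,'grip.png',(180,80,280,200),5)"
```

```text
pos [ 0.4447 -0.2095  0.1234] yaw 96.70 j1 -25.2 j6 58.1 -> az -0.0000 dx 1.8 dy 0.0 dz -118.6 t 4.5167 f [ 0.1385 -0.8557  6.1931] gw 0.124 gf 49.1
```

View pics/grip.png

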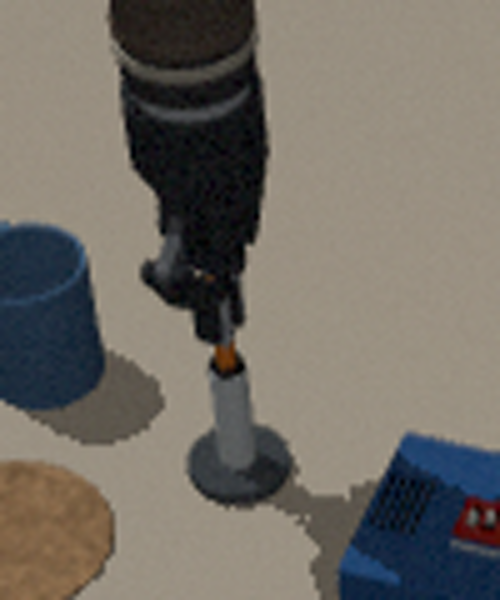

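Stylus is gripped at its barrel in the tube. Lift it and go over switch 1.

drive_tool(deltas=[{"jaw":0,"dx":0,"dy":0,"dz":-10,"ax":0,"ay":0,"az":0},{"jaw":0,"dx":0,"dy":0,"dz":-20,"ax":0,"ay":0,"az":0},{"jaw":0,"dx":0,"dy":0,"dz":-25,"ax":0,"ay":0,"az":0},{"jaw":0,"dx":0,"dy":0,"dz":-25,"ax":0,"ay":0,"az":0},{"jaw":0,"dx":0,"dy":0,"dz":-25,"ax":0,"ay":0,"az":0}])

```text
clock: 4.98
position: [0.4434, -0.2088, 0.2286]
tcp_rot: [[-0.117, 0.993, -0.0], [0.993, 0.117, 0.0], [0.0, -0.0, -1.0]]
force: [0.7, 0.4, -0.2]
gripper_width: 0.125
gripper_force: 48.7
```

drive_tool(deltas=[{"jaw":0,"dx":15,"dy":1.4,"dz":0,"ax":0,"ay":0,"az":0},{"jaw":0,"dx":24,"dy":2.3,"dz":0,"ax":0,"ay":0,"az":0},{"jaw":0,"dx":30,"dy":2.8,"dz":0,"ax":0,"ay":0,"az":0},{"jaw":0,"dx":30,"dy":2.8,"dz":0,"ax":0,"ay":0,"az":0},{"jaw":0,"dx":30,"dy":2.8,"dz":0,"ax":0,"ay":0,"az":0}])

```text
clock: 5.4
position: [0.4404, -0.0784, 0.2276]
tcp_rot: [[-0.116, 0.993, 0.001], [0.993, 0.116, -0.0], [-0.0, 0.001, -1.0]]
force: [0.1, 0.8, 0.0]
gripper_width: 0.123
gripper_force: 48.7
```

drive_tool(deltas=[{"jaw":0,"dx":30,"dy":2.8,"dz":0,"ax":0,"ay":0,"az":0},{"jaw":0,"dx":27,"dy":2.8,"dz":0,"ax":0,"ay":0,"az":0},{"jaw":0,"dx":20,"dy":2.2,"dz":0,"ax":0,"ay":0,"az":0},{"jaw":0,"dx":10,"dy":1,"dz":0,"ax":0,"ay":0,"az":0},{"jaw":0,"dx":0,"dy":0,"dz":25,"ax":0,"ay":0,"az":0}])

```text
clock: 5.82
position: [0.4415, 0.0096, 0.206]
tcp_rot: [[-0.12, 0.993, 0.008], [0.993, 0.12, 0.0], [-0.0, 0.008, -1.0]]
force: [1.2, -0.2, -0.6]
gripper_width: 0.119
gripper_force: 48.8
```

drive_tool(deltas=[{"jaw":0,"dx":0,"dy":0,"dz":10,"ax":0,"ay":0,"az":0},{"jaw":0,"dx":0,"dy":0,"dz":10,"ax":0,"ay":0,"az":0},{"jaw":0,"dx":0,"dy":0,"dz":0,"ax":0,"ay":0,"az":0}])

```text
clock: 6.07
position: [0.4381, 0.0074, 0.1799]
tcp_rot: [[-0.116, 0.993, -0.004], [0.993, 0.116, -0.0], [0.0, -0.004, -1.0]]
force: [0.2, 0.2, -0.5]
gripper_width: 0.123
gripper_force: 48.8
```

```bash
python3 - <<'E'
from h import *
plan([.4402,.0082,.1784],96.7)
a=get_image('scene');b=get_image("top")
p=sense()["position"]
for im,n in((a,"scene"),(b,"top")):
    print(n,"tip pred",proj(im,[p[0],p[1],p[2]-.1084]),"shank top",proj(im,[p[0],p[1],p[2]-.045]), "sw1", proj(im,[.4481,.0091,.051]))
A=cv2.resize(a["frame"][120:215,250:320],None,fx=6,fy=6,interpolation=2)
u=proj(b,[.44,.008,.07]).astype(int)
B=cv2.resize(b["frame"][u[1]-47:u[1]+48,u[0]-30:u[0]+30],None,fx=6,fy=6,interpolation=2)
print("crop top origin",u-[30,47])
cv2.imwrite("pics/sw1.png",np.hstack([A,B])[:,:,::-1])
E
```

```text
pos [0.4381 0.0074 0.1799] yaw 96.66 j1 1.0 j6 84.3 -> az -0.0008 dx 0.5 dy 2.2 dz 1.5 t 6.0667 f [ 0.1534  0.2297 -0.51  ] gw 0.123 gf 48.8
scene tip pred [291.8119 177.2076] shank top [292.0158 161.1485] sw1 [291.0191 184.8564]
top tip pred [286.7419 262.0068] shank top [287.7085 260.4901] sw1 [285.4739 259.3998]
crop top origin [256 214]
```

View pics/sw1.png

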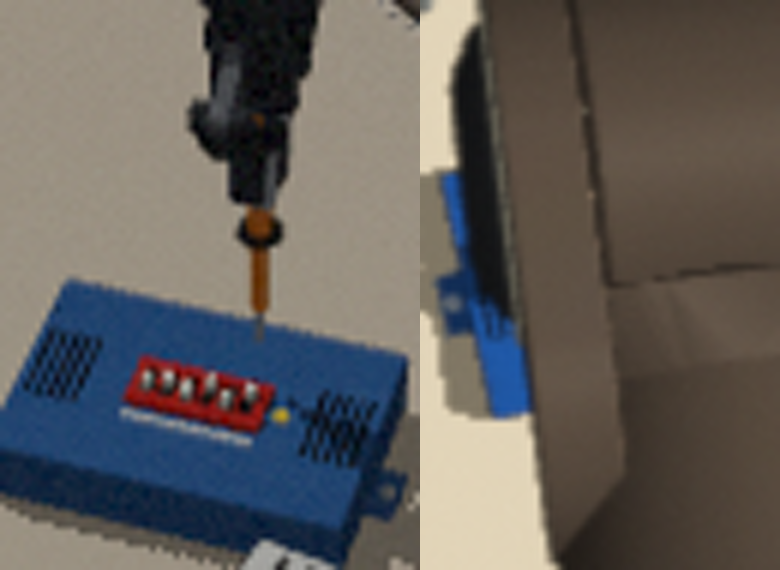

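Scene crop: tip at about full-frame px (293,177), knob 1 at (291.7,185), so the tip is a millimetre or two to +y of the prediction. Go closer.

drive_tool(deltas=[{"jaw":0,"dx":0,"dy":0,"dz":7,"ax":0,"ay":0,"az":0},{"jaw":0,"dx":0,"dy":0,"dz":7,"ax":0,"ay":0,"az":0},{"jaw":0,"dx":0,"dy":0,"dz":0,"ax":0,"ay":0,"az":0},{"jaw":0,"dx":0,"dy":0,"dz":0,"ax":0,"ay":0,"az":0},{"jaw":0,"dx":0,"dy":0,"dz":0,"ax":0,"ay":0,"az":0}])

```text
clock: 6.58
position: [0.4393, 0.0079, 0.1679]
tcp_rot: [[-0.117, 0.993, -0.0], [0.993, 0.117, 0.0], [0.0, -0.0, -1.0]]
force: [0.5, -0.2, -0.9]
gripper_width: 0.13
gripper_force: 48.8
```

```bash
python3 - <<'E'
from h import *
plan([.4402,.0082,.1544],96.7)
a=get_image('scene'); p=sense()["position"]
hub=lambda x,y,z:[.455+.9932*x-.1167*y,-.0152+.1167*x+.9932*y,z]
print("tip pred",proj(a,[p[0],p[1],p[2]-.1084]))
for i in range(6): print(i+1,"off",proj(a,hub(-.004,.025-.01*i,.051)),"on",proj(a,hub(.004,.025-.01*i,.051)))
save(a,"sw1b.png",(262,160,312,200),14)
E
```

```text
pos [0.4393 0.0079 0.1679] yaw 96.69 j1 1.0 j6 84.3 -> az -0.0001 dx 0.2 dy 0.9 dz 13.5 t 6.5833 f [ 0.5383 -0.1578 -0.8734] gw 0.130 gf 48.8
tip pred [291.9029 180.6923]
1 off [291.0377 184.8652] on [290.2029 186.7809]
2 off [287.7456 184.0987] on [286.901 186.009]
3 off [284.463  183.3344] on [283.6085 185.2394]
4 off [281.1899 182.5723] on [280.3255 184.472 ]
5 off [277.9261 181.8123] on [277.052  183.7068]
6 off [274.6716 181.0546] on [273.7878 182.9437]
```

View pics/sw1b.png

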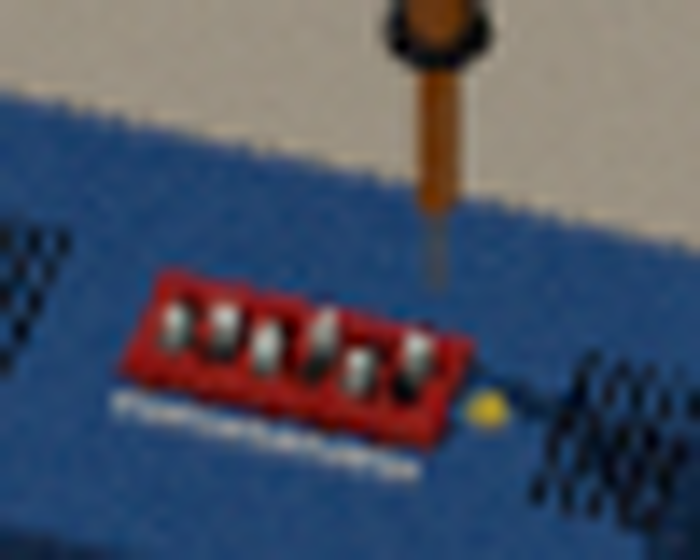

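drive_tool(deltas=[{"jaw":0,"dx":-0.7,"dy":-1.5,"dz":4,"ax":0,"ay":0,"az":0},{"jaw":0,"dx":0,"dy":0,"dz":5,"ax":0,"ay":0,"az":0},{"jaw":0,"dx":0,"dy":0,"dz":3.5,"ax":0,"ay":0,"az":0},{"jaw":0,"dx":0,"dy":0,"dz":0,"ax":0,"ay":0,"az":0},{"jaw":0,"dx":0,"dy":0,"dz":0,"ax":0,"ay":0,"az":0}])

```text
clock: 7.05
position: [0.4376, 0.0071, 0.1549]
tcp_rot: [[-0.117, 0.993, -0.001], [0.993, 0.117, 0.0], [0.0, -0.001, -1.0]]
force: [-0.5, -0.0, -0.5]
gripper_width: 0.126
gripper_force: 48.8
```

drive_tool(deltas=[{"jaw":0,"dx":0,"dy":2.5,"dz":0,"ax":0,"ay":0,"az":0},{"jaw":0,"dx":0,"dy":2.5,"dz":0,"ax":0,"ay":0,"az":0},{"jaw":0,"dx":0,"dy":2.5,"dz":0,"ax":0,"ay":0,"az":0},{"jaw":0,"dx":0,"dy":2,"dz":0,"ax":0,"ay":0,"az":0},{"jaw":0,"dx":0,"dy":0,"dz":0,"ax":0,"ay":0,"az":0}])

```text
clock: 7.47
position: [0.4479, 0.0082, 0.1553]
tcp_rot: [[-0.117, 0.993, 0.0], [0.993, 0.117, 0.0], [-0.0, 0.0, -1.0]]
force: [-0.5, 0.8, -0.4]
gripper_width: 0.12
gripper_force: 48.8
```

```bash
python3 - <<'E'
from h import *
plan([.4402,.0082,.1544],96.7)
a=get_image('scene')
save(a,"sw1c.png",(262,160,312,200),14)
E
```

```text
pos [0.4479 0.0082 0.1553] yaw 96.70 j1 1.1 j6 84.4 -> az 0.0000 dx 0.9 dy -7.6 dz 0.9 t 7.4667 f [-0.541   0.8262 -0.3935] gw 0.120 gf 48.8
```

View pics/sw1c.png

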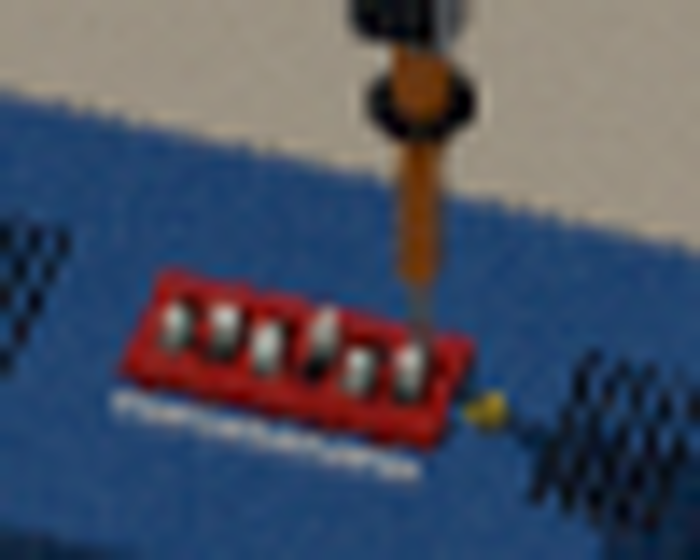

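Knob 1 (crop px 410,372) has moved but not fully home. Push 2.5 mm more.

drive_tool(deltas=[{"jaw":0,"dx":0,"dy":1.5,"dz":0,"ax":0,"ay":0,"az":0},{"jaw":0,"dx":0,"dy":1,"dz":0,"ax":0,"ay":0,"az":0},{"jaw":0,"dx":0,"dy":0,"dz":0,"ax":0,"ay":0,"az":0},{"jaw":0,"dx":0,"dy":0,"dz":0,"ax":0,"ay":0,"az":0}])

```text
clock: 7.85
position: [0.4499, 0.0085, 0.1553]
tcp_rot: [[-0.117, 0.993, 0.0], [0.993, 0.117, 0.0], [-0.0, 0.0, -1.0]]
force: [0.2, -0.3, -0.7]
gripper_width: 0.126
gripper_force: 48.8
```

```bash
cat >> h.py <<'E'
def hubpos(n="scene"):
    p=sense()["position"]; d=p[:2]-[.454,-.0162]
    print("tip hub x %.1f y %.1f z %.1f"%(1000*(d[0]*.9932+d[1]*.1167),1000*(-d[0]*.1167+d[1]*.9932),1000*(p[2]-.1084)),sense()["force"])
def knobs():
    im=get_image("scene"); f=im["frame"].astype(np.float32)
    m=f.min(2)
    for i in range(6):
        b=None
        xs=np.arange(-9,10,.5); v=[]
        for x in xs:
            y=25-10*i
            P=[.455+(.9932*x-.1167*y)/1000,-.0152+(.1167*x+.9932*y)/1000,.049]
            u=proj(im,P)+[.4,-.9]
            v.append(cv2.getRectSubPix(m,(1,1),(float(u[0]),float(u[1])))[0,0])
        v=np.clip(np.array(v)-50,0,None); print(i+1,"knob x %.1f  max %.0f"%((v*xs).sum()/v.sum(),v.max()))
    return im
E
python3 -c "
from h import *
hubpos(); knobs()"
```

```text
tip hub x -1.2 y 25.0 z 46.9 [ 0.1726 -0.3057 -0.6596]
1 knob x 3.4  max 96
2 knob x 4.8  max 68
3 knob x -3.7  max 78
4 knob x 4.1  max 97
5 knob x 0.5  max 109
6 knob x 4.6  max 77
```

drive_tool(deltas=[{"jaw":0,"dx":0,"dy":0.5,"dz":0,"ax":0,"ay":0,"az":0},{"jaw":0,"dx":0,"dy":-3,"dz":0,"ax":0,"ay":0,"az":0},{"jaw":0,"dx":0,"dy":-9.5,"dz":-6,"ax":0,"ay":0,"az":0},{"jaw":0,"dx":-5,"dy":0,"dz":-8,"ax":0,"ay":0,"az":0},{"jaw":0,"dx":-10,"dy":0,"dz":0,"ax":0,"ay":0,"az":0}])

```text
clock: 8.32
position: [0.4398, -0.0078, 0.1713]
tcp_rot: [[-0.118, 0.993, 0.003], [0.993, 0.118, 0.0], [-0.0, 0.003, -1.0]]
force: [1.2, -0.2, 0.2]
gripper_width: 0.123
gripper_force: 48.8
```

drive_tool(deltas=[{"jaw":0,"dx":-5,"dy":0,"dz":4,"ax":0,"ay":0,"az":0},{"jaw":0,"dx":0,"dy":0,"dz":5,"ax":0,"ay":0,"az":0},{"jaw":0,"dx":0,"dy":0,"dz":5,"ax":0,"ay":0,"az":0},{"jaw":0,"dx":0,"dy":0,"dz":0,"ax":0,"ay":0,"az":0},{"jaw":0,"dx":0,"dy":0,"dz":0,"ax":0,"ay":0,"az":0}])

```text
clock: 8.73
position: [0.4397, -0.0127, 0.1544]
tcp_rot: [[-0.117, 0.993, -0.002], [0.993, 0.117, 0.0], [0.0, -0.002, -1.0]]
force: [-0.3, 0.0, -0.7]
gripper_width: 0.123
gripper_force: 48.8
```

```bash
python3 -c "
from h import *
hubpos(); knobs()"
```

```text
tip hub x -13.8 y 5.1 z 46.0 [-0.2964  0.0069 -0.708 ]
1 knob x 4.3  max 95
2 knob x 4.8  max 70
3 knob x -3.7  max 78
4 knob x 4.2  max 97
5 knob x 0.5  max 107
6 knob x 4.6  max 76
```

drive_tool(deltas=[{"jaw":0,"dx":0,"dy":3.5,"dz":0,"ax":0,"ay":0,"az":0},{"jaw":0,"dx":0,"dy":3.5,"dz":0,"ax":0,"ay":0,"az":0},{"jaw":0,"dx":0,"dy":3.5,"dz":0,"ax":0,"ay":0,"az":0},{"jaw":0,"dx":0,"dy":2.8,"dz":0,"ax":0,"ay":0,"az":0},{"jaw":0,"dx":0,"dy":0,"dz":0,"ax":0,"ay":0,"az":0}])

```text
clock: 9.2
position: [0.4542, -0.0111, 0.1553]
tcp_rot: [[-0.117, 0.993, 0.0], [0.993, 0.117, 0.0], [0.0, 0.0, -1.0]]
force: [0.5, 0.4, 0.0]
gripper_width: 0.127
gripper_force: 48.8
```

drive_tool(deltas=[{"jaw":0,"dx":0,"dy":0,"dz":0,"ax":0,"ay":0,"az":0},{"jaw":0,"dx":0,"dy":-3.5,"dz":0,"ax":0,"ay":0,"az":0},{"jaw":0,"dx":0,"dy":-3,"dz":-7,"ax":0,"ay":0,"az":0},{"jaw":0,"dx":0,"dy":0,"dz":-8,"ax":0,"ay":0,"az":0},{"jaw":0,"dx":10,"dy":10,"dz":0,"ax":0,"ay":0,"az":0}])

```text
clock: 9.62
position: [0.4555, -0.0017, 0.1726]
tcp_rot: [[-0.115, 0.993, 0.002], [0.993, 0.115, -0.001], [-0.001, 0.002, -1.0]]
force: [-0.0, -0.9, -0.8]
gripper_width: 0.127
gripper_force: 48.8
```

drive_tool(deltas=[{"jaw":0,"dx":0,"dy":10.5,"dz":0,"ax":0,"ay":0,"az":0},{"jaw":0,"dx":0,"dy":0,"dz":5,"ax":0,"ay":0,"az":0},{"jaw":0,"dx":0,"dy":0,"dz":5,"ax":0,"ay":0,"az":0},{"jaw":0,"dx":0,"dy":0,"dz":5,"ax":0,"ay":0,"az":0},{"jaw":0,"dx":0,"dy":0,"dz":0,"ax":0,"ay":0,"az":0}])

```text
clock: 10.03
position: [0.4651, 0.0003, 0.1534]
tcp_rot: [[-0.117, 0.993, -0.003], [0.993, 0.117, -0.0], [0.0, -0.003, -1.0]]
force: [-0.6, 0.2, -0.7]
gripper_width: 0.127
gripper_force: 48.8
```

```bash
python3 -c "
from h import *
hubpos(); save(knobs(),'sw2.png',(262,160,312,200),14)"
```

```text
tip hub x 12.9 y 15.1 z 45.0 [-0.5809  0.2074 -0.6989]
1 knob x 4.3  max 96
2 knob x 4.6  max 36
3 knob x 4.6  max 100
4 knob x 4.1  max 98
5 knob x 0.6  max 106
6 knob x 4.6  max 78
```

View pics/sw2.png

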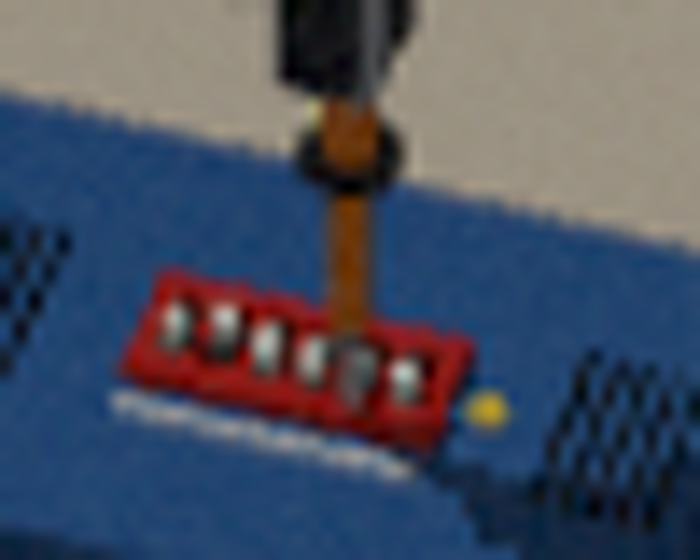

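Switches 1 and 3 are on. The tip stands just in front of knob 2 (crop px 355,390). Push 2 off, then do 5 the same way.

drive_tool(deltas=[{"jaw":0,"dx":0,"dy":-3,"dz":-0.5,"ax":0,"ay":0,"az":0},{"jaw":0,"dx":0,"dy":-3,"dz":0,"ax":0,"ay":0,"az":0},{"jaw":0,"dx":0,"dy":-3,"dz":0,"ax":0,"ay":0,"az":0},{"jaw":0,"dx":0,"dy":-3,"dz":0,"ax":0,"ay":0,"az":0},{"jaw":0,"dx":0,"dy":0,"dz":0,"ax":0,"ay":0,"az":0}])

```text
clock: 10.5
position: [0.4543, -0.0011, 0.1563]
tcp_rot: [[-0.117, 0.993, 0.002], [0.993, 0.117, 0.0], [-0.0, 0.002, -1.0]]
force: [1.7, 0.5, -0.1]
gripper_width: 0.127
gripper_force: 49.1
```

drive_tool(deltas=[{"jaw":0,"dx":0,"dy":0,"dz":0,"ax":0,"ay":0,"az":0},{"jaw":0,"dx":0,"dy":6,"dz":0,"ax":0,"ay":0,"az":0},{"jaw":0,"dx":0,"dy":6,"dz":-7,"ax":0,"ay":0,"az":0},{"jaw":0,"dx":-5,"dy":0,"dz":-8,"ax":0,"ay":0,"az":0},{"jaw":0,"dx":-15,"dy":0,"dz":0,"ax":0,"ay":0,"az":0}])

```text
clock: 10.92
position: [0.4696, -0.0189, 0.1727]
tcp_rot: [[-0.119, 0.993, 0.002], [0.993, 0.119, 0.0], [0.0, 0.002, -1.0]]
force: [0.5, 0.7, -0.1]
gripper_width: 0.121
gripper_force: 48.9
```

drive_tool(deltas=[{"jaw":0,"dx":-10,"dy":0,"dz":0,"ax":0,"ay":0,"az":0},{"jaw":0,"dx":0,"dy":0,"dz":5,"ax":0,"ay":0,"az":0},{"jaw":0,"dx":0,"dy":0,"dz":5,"ax":0,"ay":0,"az":0},{"jaw":0,"dx":0,"dy":0,"dz":5,"ax":0,"ay":0,"az":0},{"jaw":0,"dx":0,"dy":0,"dz":0,"ax":0,"ay":0,"az":0}])

```text
clock: 11.33
position: [0.4687, -0.0292, 0.1542]
tcp_rot: [[-0.117, 0.993, -0.003], [0.993, 0.117, 0.0], [0.001, -0.003, -1.0]]
force: [-0.2, -0.7, -0.6]
gripper_width: 0.122
gripper_force: 48.9
```

```bash
python3 -c "
from h import *
hubpos(); knobs()"
```

```text
tip hub x 13.1 y -14.6 z 45.8 [-0.2031 -0.7097 -0.6254]
1 knob x 4.4  max 96
2 knob x -3.4  max 92
3 knob x 4.6  max 98
4 knob x 4.1  max 98
5 knob x 1.0  max 109
6 knob x 4.6  max 75
```

drive_tool(deltas=[{"jaw":0,"dx":0,"dy":-3,"dz":0,"ax":0,"ay":0,"az":0},{"jaw":0,"dx":0,"dy":-3,"dz":0,"ax":0,"ay":0,"az":0},{"jaw":0,"dx":0,"dy":-3,"dz":0,"ax":0,"ay":0,"az":0},{"jaw":0,"dx":0,"dy":-3.5,"dz":0,"ax":0,"ay":0,"az":0},{"jaw":0,"dx":0,"dy":0,"dz":0,"ax":0,"ay":0,"az":0}])

```text
clock: 11.8
position: [0.4576, -0.0308, 0.1564]
tcp_rot: [[-0.117, 0.993, 0.002], [0.993, 0.117, 0.0], [-0.0, 0.002, -1.0]]
force: [2.8, 0.6, 0.1]
gripper_width: 0.124
gripper_force: 49.2
```

drive_tool(deltas=[{"jaw":0,"dx":0,"dy":0,"dz":0,"ax":0,"ay":0,"az":0},{"jaw":0,"dx":0,"dy":6,"dz":0,"ax":0,"ay":0,"az":0},{"jaw":0,"dx":0,"dy":6,"dz":-7,"ax":0,"ay":0,"az":0},{"jaw":0,"dx":0,"dy":0,"dz":-30,"ax":0,"ay":0,"az":0},{"jaw":0,"dx":0,"dy":0,"dz":-30,"ax":0,"ay":0,"az":0}])

```text
clock: 12.22
position: [0.4686, -0.0294, 0.2225]
tcp_rot: [[-0.117, 0.993, -0.004], [0.993, 0.117, 0.0], [0.001, -0.004, -1.0]]
force: [0.2, 0.2, 0.4]
gripper_width: 0.127
gripper_force: 48.9
```

```bash
python3 -c "
from h import *
hubpos(); save(knobs(),'sw5.png',(262,160,312,200),14)
plan([.4436,-.209,.2286],96.7)"
```

```text
tip hub x 12.9 y -14.8 z 114.1 [0.2121 0.2179 0.4468]
1 knob x 4.3  max 95
2 knob x -3.5  max 90
3 knob x 4.5  max 97
4 knob x 4.1  max 98
5 knob x -3.3  max 77
6 knob x 4.6  max 77
pos [ 0.471  -0.0296  0.2294] yaw 96.71 j1 -3.6 j6 79.7 -> az 0.0001 dx -175.0 dy -48.2 dz 0.8 t 12.2667 f [ 2.3169 -0.8349  4.0233] gw 0.124 gf 49.0
```

View pics/sw5.png

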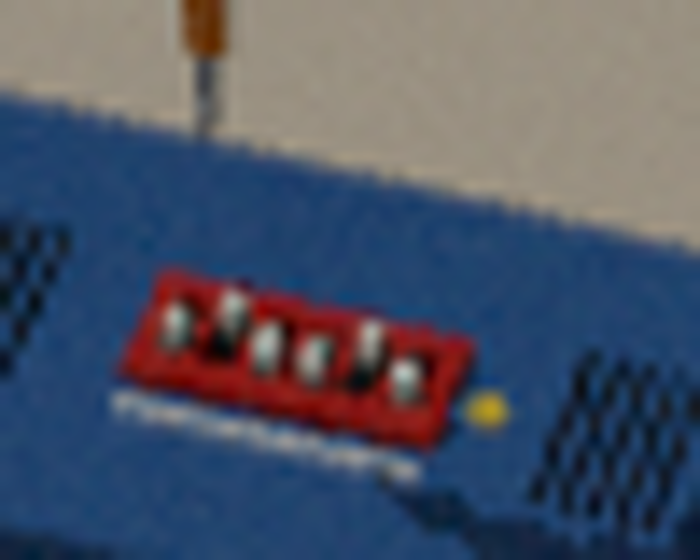

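Switches read on, off, on, on, off, on (knobs at crop px 407,375 / 372,340 / 315,355 / 268,345 / 235,305 / 178,325). Return the stylus.

drive_tool(deltas=[{"jaw":0,"dx":-15,"dy":-4,"dz":0,"ax":0,"ay":0,"az":0},{"jaw":0,"dx":-28,"dy":-7.7,"dz":0,"ax":0,"ay":0,"az":0},{"jaw":0,"dx":-28,"dy":-7.7,"dz":0,"ax":0,"ay":0,"az":0},{"jaw":0,"dx":-28,"dy":-7.7,"dz":0,"ax":0,"ay":0,"az":0},{"jaw":0,"dx":-28,"dy":-7.7,"dz":0,"ax":0,"ay":0,"az":0}])

```text
clock: 12.68
position: [0.4495, -0.1609, 0.223]
tcp_rot: [[-0.117, 0.993, -0.0], [0.993, 0.117, -0.0], [-0.0, -0.0, -1.0]]
force: [0.7, -0.4, -1.1]
gripper_width: 0.127
gripper_force: 49.0
```

drive_tool(deltas=[{"jaw":0,"dx":-28,"dy":-7.7,"dz":0,"ax":0,"ay":0,"az":0},{"jaw":0,"dx":-15,"dy":-4,"dz":0,"ax":0,"ay":0,"az":0},{"jaw":0,"dx":-5,"dy":-1.5,"dz":0,"ax":0,"ay":0,"az":0},{"jaw":0,"dx":0,"dy":0,"dz":0,"ax":0,"ay":0,"az":0},{"jaw":0,"dx":0,"dy":0,"dz":0,"ax":0,"ay":0,"az":0}])

```text
clock: 13.1
position: [0.4421, -0.2086, 0.2227]
tcp_rot: [[-0.116, 0.993, -0.0], [0.993, 0.116, 0.001], [0.001, -0.0, -1.0]]
force: [-0.2, 0.3, -0.8]
gripper_width: 0.124
gripper_force: 49.0
```

```bash
python3 -c "
from h import *
plan([.4445,-.2092,.1234],96.7)
im=get_image('scene');save(im,'ret.png',(195,110,255,190),7)"
```

```text
pos [ 0.4421 -0.2086  0.2227] yaw 96.68 j1 -25.3 j6 58.0 -> az -0.0003 dx -0.8 dy 2.3 dz 99.3 t 13.1 f [-0.193   0.258  -0.8362] gw 0.124 gf 49.0
```

View pics/ret.png

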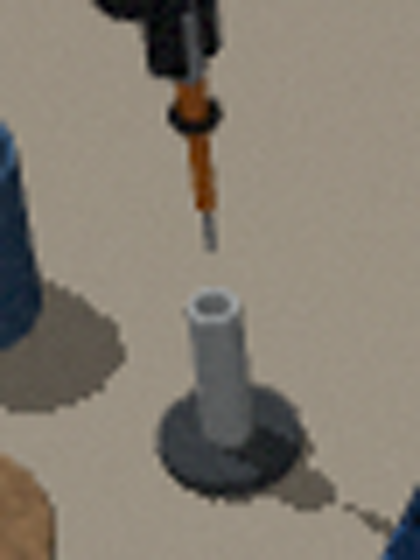

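Tip (crop px 210,250) hangs over the mouth (213,303). Lower it.

drive_tool(deltas=[{"jaw":0,"dx":-0.8,"dy":2.3,"dz":10,"ax":0,"ay":0,"az":0},{"jaw":0,"dx":0,"dy":0,"dz":10,"ax":0,"ay":0,"az":0},{"jaw":0,"dx":0,"dy":0,"dz":12,"ax":0,"ay":0,"az":0},{"jaw":0,"dx":0,"dy":0,"dz":12,"ax":0,"ay":0,"az":0},{"jaw":0,"dx":0,"dy":0,"dz":12,"ax":0,"ay":0,"az":0}])

```text
clock: 13.57
position: [0.4441, -0.2085, 0.1651]
tcp_rot: [[-0.118, 0.993, -0.001], [0.993, 0.118, 0.001], [0.001, -0.001, -1.0]]
force: [-0.5, 0.5, -0.1]
gripper_width: 0.123
gripper_force: 49.0
```

drive_tool(deltas=[{"jaw":0,"dx":0,"dy":0,"dz":12,"ax":0,"ay":0,"az":0},{"jaw":0,"dx":0,"dy":0,"dz":12,"ax":0,"ay":0,"az":0},{"jaw":0,"dx":0,"dy":0,"dz":12,"ax":0,"ay":0,"az":0},{"jaw":0,"dx":0,"dy":0,"dz":3,"ax":0,"ay":0,"az":0},{"jaw":0,"dx":0,"dy":0,"dz":0,"ax":0,"ay":0,"az":0}])

```text
clock: 13.98
position: [0.4434, -0.2084, 0.1261]
tcp_rot: [[-0.118, 0.993, -0.003], [0.993, 0.118, 0.001], [0.002, -0.003, -1.0]]
force: [-0.9, -0.5, 0.6]
gripper_width: 0.123
gripper_force: 49.0
```

drive_tool(deltas=[{"jaw":0,"dx":0,"dy":0,"dz":1.5,"ax":0,"ay":0,"az":0},{"jaw":0,"dx":0,"dy":0,"dz":1.5,"ax":0,"ay":0,"az":0},{"jaw":0,"dx":0,"dy":0,"dz":0,"ax":0,"ay":0,"az":0}])

```text
clock: 14.23
position: [0.4446, -0.2094, 0.1251]
tcp_rot: [[-0.117, 0.993, 0.001], [0.993, 0.117, -0.0], [-0.0, 0.001, -1.0]]
force: [-0.2, 1.1, -0.5]
gripper_width: 0.124
gripper_force: 49.0
```

```bash
python3 -c "
from h import *
plan([.4445,-.2092,.1234],96.7)"
```

```text
pos [ 0.4446 -0.2094  0.1251] yaw 96.72 j1 -25.2 j6 58.1 -> az 0.0003 dx 0.2 dy -0.0 dz 1.7 t 14.2333 f [-0.1545  1.0713 -0.4744] gw 0.124 gf 49.0
```

drive_tool(deltas=[{"jaw":0,"dx":0,"dy":0,"dz":1.5,"ax":0,"ay":0,"az":0},{"jaw":0.15,"dx":0,"dy":0,"dz":0,"ax":0,"ay":0,"az":0},{"jaw":0.25,"dx":0,"dy":0,"dz":0,"ax":0,"ay":0,"az":0},{"jaw":0.6,"dx":0,"dy":0,"dz":0,"ax":0,"ay":0,"az":0},{"jaw":0.8,"dx":0,"dy":0,"dz":0,"ax":0,"ay":0,"az":0}])

```text
clock: 14.65
position: [0.4444, -0.2095, 0.1234]
tcp_rot: [[-0.117, 0.993, 0.0], [0.993, 0.117, -0.0], [-0.0, 0.0, -1.0]]
force: [-0.3, -0.7, -0.5]
gripper_width: 0.521
gripper_force: 0.0
```

drive_tool(deltas=[{"jaw":0.8,"dx":0,"dy":0,"dz":-20,"ax":0,"ay":0,"az":0},{"jaw":0.8,"dx":0,"dy":0,"dz":-35,"ax":0,"ay":0,"az":0},{"jaw":0.8,"dx":0,"dy":0,"dz":-40,"ax":0,"ay":0,"az":0},{"jaw":1,"dx":0,"dy":0,"dz":-30,"ax":0,"ay":0,"az":0},{"jaw":1,"dx":0,"dy":0,"dz":0,"ax":0,"ay":0,"az":0}])

```text
clock: 15.07
position: [0.4463, -0.2104, 0.255]
tcp_rot: [[-0.117, 0.993, 0.009], [0.993, 0.117, -0.004], [-0.005, 0.008, -1.0]]
force: [-0.6, -0.7, 0.5]
gripper_width: 0.999
gripper_force: 0.0
```

```bash
cat > meas.py <<'E'
from h import *
def seg(n):
    """stands from top view: foot (dark) and rails"""
    im=get_image("top"); r=place_of("stand1","top")
    print("stands",[(np.round(d["centre"],4).tolist(),round(d["score"],2)) for d in r])
    return im
E
python3 - <<'E'
from h import *
from scipy.optimize import least_squares
plan([.4445,-.2092,.1234],96.7)
a=get_image("top"); b=get_image("scene")
Y,X=np.mgrid[:420,:560]
for im,n in((b,"scene"),):
    hsv=cv2.cvtColor(im["frame"],cv2.COLOR_RGB2HSV); u0=proj(im,[.4445,-.208,.12])
    o=(np.hypot(X-u0[0],Y-u0[1])<22)&(hsv[...,0]>=4)&(hsv[...,0]<17)&(hsv[...,1]>150)
    ys,xs=np.nonzero(o); print(n,"orange",len(xs),xs.mean(),ys.mean(),xs.min(),xs.max(),ys.min(),ys.max())
for n in("stand1","mat1","router_white","router_black"):
  for c in("top","scene"):
    print(n,c,[(np.round(d["centre"],4).tolist(),round(d["score"],2)) for d in place_of(n,c)])
save(a,"top1.png",(130,150,450,320),2.4)
E
```

```text
pos [ 0.4463 -0.2104  0.255 ] yaw 96.70 j1 -25.2 j6 58.1 -> az -0.0001 dx 1.4 dy -1.7 dz 131.6 t 15.0667 f [-0.5549 -0.6829  0.5175] gw 0.999 gf 0.0
scene orange 71 223.70422535211267 143.7605633802817 221 226 134 153
stand1 top [([0.4529, 0.1778, -0.0042], 0.58), ([0.4137, 0.3503, 0.0005], 0.55), ([0.6363, -0.048, -0.002], 0.43)]
stand1 scene [([0.4162, 0.3499, 0.0027], 0.92)]
mat1 top [([0.636, -0.046, 0.0003], 0.68), ([0.5579, -0.3105, 0.0004], 0.63)]
mat1 scene [([0.5557, -0.3069, -0.0018], 0.85), ([0.6395, -0.0452, 0.0014], 0.64)]
router_white top [([0.6897, 0.2708, 0.0013], 0.93), ([0.6134, 0.1403, -0.0002], 0.84), ([0.6384, 0.5156, 0.0014], 0.64)]
router_white scene [([0.6929, 0.2695, 0.0026], 0.89), ([0.6378, 0.5155, 0.0015], 0.69), ([0.6112, 0.1351, 0.0037], 0.67), ([0.5223, -0.4201, -0.0008], 0.38)]
router_black top [([0.5678, 0.3058, 0.0036], 0.6)]
router_black scene [([0.5678, 0.2963, 0.0015], 0.8), ([0.6088, 0.134, 0.0027], 0.28)]
```

View pics/top1.png

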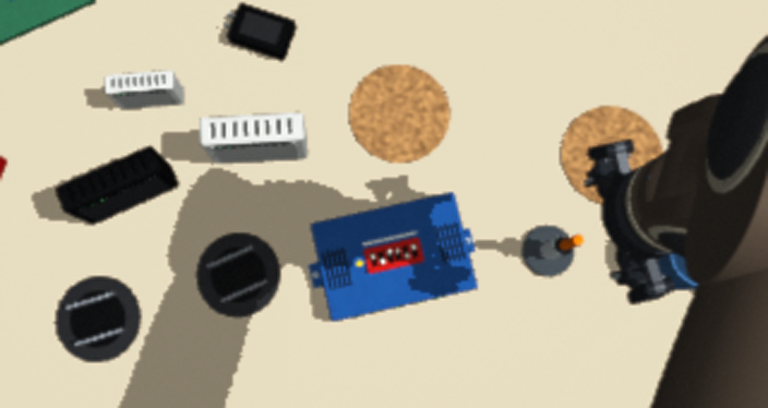

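Stylus stands home again at crop px (560,245). Both stands are visible at (97,318) and (238,275). Now precise poses by rectifying.

```bash
cat > meas.py <<'E'
from h import *
S=0.5 # mm/px
def rect(im,c,z,half):
    """rectified patch at height z: col=+x, row=+y"""
    n=int(2*half/S)+1; g=(np.arange(n)*S-half)/1000
    gx,gy=np.meshgrid(c[0]+g,c[1]+g); P=np.stack([gx,gy,np.full_like(gx,z)],-1)@np.array(im["R"]).T+np.array(im["t"])
    u=(im["fx"]*P[...,0]/P[...,2]+im["cx"]).astype(np.float32);v=(im["fy"]*P[...,1]/P[...,2]+im["cy"]).astype(np.float32)
    return cv2.remap(im["frame"],u,v,cv2.INTER_LINEAR),half
def w(c,half,p): return np.array(c[:2])+(np.array(p)*S-half)/1000
def big(m,ctr=None):
    n,l,st,ce=cv2.connectedComponentsWithStats(m.astype(np.uint8))
    if n<2: return m*0
    return l==1+np.argmax(st[1:,4])
def stand(im,c):
    p,h=rect(im,c,.006,80); g=p.max(2); hsv=cv2.cvtColor(p,cv2.COLOR_RGB2HSV)
    dark=big(cv2.morphologyEx(((g<75)&(hsv[...,1]<130)).astype(np.uint8),cv2.MORPH_OPEN,np.ones((9,9))))
    cs=max(cv2.findContours(dark.astype(np.uint8),0,1)[0],key=cv2.contourArea)
    (ex,ey),ax,_=cv2.fitEllipse(cv2.convexHull(cs)); C=w(c,h,(ex,ey))
    p,h=rect(im,C,.024,36); g=p.min(2).astype(float); t=np.percentile(g,50)
    yy,xx=np.mgrid[:g.shape[0],:g.shape[1]]
    best=None
    for a in np.arange(0,180,.5):
        # x axis of stand at angle a; score brightness on rails at +-22.5, |y|<28
        for o in (-8,-6,-4,-2,0,2,4,6,8):
            sx=np.array([o-22.5,o+22.5]);sy=np.linspace(-27,27,28)
            A=np.radians(a);X=sx[:,None]*np.cos(A)-sy*np.sin(A);Y=sx[:,None]*np.sin(A)+sy*np.cos(A)
            v=cv2.remap(g.astype(np.float32),((X+h)/S).astype(np.float32),((Y+h)/S).astype(np.float32),1).mean()
            if best is None or v>best[0]: best=(v,a,o)
    print("  foot",C,"axes",np.round(np.array(ax)*S,1),"rail x-axis deg %.1f off %.0f val %.0f med %.0f"%(best[1],best[2],best[0],t)); return C
def mat(im,c):
    p,h=rect(im,c,.003,90); hsv=cv2.cvtColor(p,cv2.COLOR_RGB2HSV); 
    m=big(cv2.morphologyEx(((hsv[...,1]>85)&(hsv[...,0]<25)).astype(np.uint8),cv2.MORPH_OPEN,np.ones((9,9))))
    cs=max(cv2.findContours(m.astype(np.uint8),0,1)[0],key=cv2.contourArea)
    (ex,ey),ax,_=cv2.fitEllipse(cv2.convexHull(cs)); print("  mat",w(c,h,(ex,ey)),np.round(np.array(ax)*S,1))
def router(im,c,white):
    p,h=rect(im,c,.125,90); g=p.max(2)
    m=(g>175)&((p.max(2).astype(int)-p.min(2))<22) if white else g<45
    m=big(cv2.morphologyEx(m.astype(np.uint8),cv2.MORPH_CLOSE,np.ones((15,15))))
    ys,xs=np.nonzero(m); r=cv2.minAreaRect(np.stack([xs,ys],1).astype(np.float32)); print("  router",w(c,h,r[0]),np.round(np.array(r[1])*S,1),"deg",round(r[2],1))
E
python3 - <<'E'
from meas import *
for n in("top","scene"):
    im=get_image(n); print(n)
    for f,a in((stand,([.453,.177],)),(stand,([.4145,.3505],)),(mat,([.638,-.0466],)),(mat,([.5575,-.3096],)),(router,([.612,.138],True)),(router,([.569,.302],False))):
        try: f(im,*a)
        except Exception as e: print(f.__name__,e)
    print([ (np.round(d["centre"],3).tolist(),round(d["score"],2)) for t in("router_white","router_black") for d in find_in(t,n)])
E
```

```text
top
  foot [0.4553 0.1754] axes [100.9 103.1] rail x-axis deg 18.0 off 0 val 60 med 22
  foot [0.419  0.3494] axes [99.1 99.5] rail x-axis deg 11.5 off 0 val 113 med 33
  mat [ 0.6381 -0.0459] [129.  129.6]
  mat [ 0.5567 -0.3077] [127.4 130.1]
  router [0.6087 0.1316] [126.7  50.1] deg 77.9
  router [0.5585 0.2918] [ 54.5 126.5] deg 19.0
[([0.63, 0.493, 0.121], 0.85), ([0.683, 0.264, 0.083], 0.68), ([0.606, 0.134, 0.123], 0.62), ([0.563, 0.303, 0.127], 0.98)]
scene
  foot [0.4631 0.1915] axes [112.9 145.5] rail x-axis deg 0.0 off -8 val 42 med 20
  foot [0.4375 0.3332] axes [110.7 158.3] rail x-axis deg 86.0 off -8 val 52 med 28
  mat [ 0.636  -0.0455] [128.7 130.1]
  mat [ 0.5533 -0.3083] [128.7 130.5]
  router [0.522 0.048] [0. 0.] deg 0.0
  router [0.5712 0.302 ] [180.  175.5] deg 90.0
[([0.65, 0.514, 0.093], 0.95), ([0.704, 0.27, 0.064], 0.86), ([0.624, 0.142, 0.09], 0.72), ([0.578, 0.299, 0.089], 0.85), ([0.453, -0.199, 0.011], 0.37)]
```

drive_tool(deltas=[{"jaw":1,"dx":0,"dy":0,"dz":0,"ax":0,"ay":0,"az":-0.1},{"jaw":1,"dx":0,"dy":0,"dz":0,"ax":0,"ay":0,"az":-0.1},{"jaw":1,"dx":30,"dy":10.5,"dz":0,"ax":0,"ay":0,"az":0},{"jaw":1,"dx":30,"dy":10.5,"dz":0,"ax":0,"ay":0,"az":0},{"jaw":1,"dx":30,"dy":10.5,"dz":0,"ax":0,"ay":0,"az":0}])

```text
clock: 16.28
position: [0.446, -0.1135, 0.2482]
tcp_rot: [[-0.31, 0.951, 0.0], [0.951, 0.31, 0.0], [0.0, 0.0, -1.0]]
force: [1.0, 0.9, -0.3]
gripper_width: 1.001
gripper_force: 0.0
```

drive_tool(deltas=[{"jaw":1,"dx":30,"dy":10.5,"dz":0,"ax":0,"ay":0,"az":0},{"jaw":1,"dx":30,"dy":10.5,"dz":0,"ax":0,"ay":0,"az":0},{"jaw":1,"dx":30,"dy":10.5,"dz":0,"ax":0,"ay":0,"az":0},{"jaw":1,"dx":30,"dy":10.5,"dz":0,"ax":0,"ay":0,"az":0},{"jaw":1,"dx":30,"dy":10.5,"dz":0,"ax":0,"ay":0,"az":0}])

```text
clock: 16.7
position: [0.4491, 0.0463, 0.2485]
tcp_rot: [[-0.312, 0.95, 0.001], [0.95, 0.312, 0.0], [-0.0, 0.001, -1.0]]
force: [0.5, -0.1, 0.3]
gripper_width: 1.001
gripper_force: 0.0
```

drive_tool(deltas=[{"jaw":1,"dx":30,"dy":10.5,"dz":20,"ax":0,"ay":0,"az":0},{"jaw":1,"dx":30,"dy":10.5,"dz":20,"ax":0,"ay":0,"az":0},{"jaw":1,"dx":25,"dy":9,"dz":20,"ax":0,"ay":0,"az":0},{"jaw":1,"dx":0,"dy":0,"dz":20,"ax":0,"ay":0,"az":0},{"jaw":1,"dx":0,"dy":0,"dz":0,"ax":0,"ay":0,"az":0}])

```text
clock: 17.12
position: [0.4492, 0.1357, 0.1646]
tcp_rot: [[-0.315, 0.949, -0.006], [0.949, 0.315, -0.002], [0.0, -0.006, -1.0]]
force: [0.2, -0.6, -0.2]
gripper_width: 0.996
gripper_force: 0.0
```

```bash
python3 -c "
from h import *
plan([.4553,.1754,.018],108)
for c in('top','scene'): print([(np.round(d['centre'],4).tolist(),round(d['score'],2)) for d in place_of('stand1',c)])"
```

```text
pos [0.4492 0.1357 0.1646] yaw 108.33 j1 16.8 j6 88.5 -> az 0.0058 dx 35.9 dy 18.0 dz 146.6 t 17.1167 f [ 0.2363 -0.6086 -0.1824] gw 0.996 gf 0.0
[([0.4535, 0.177, -0.0015], 0.65), ([0.568, 0.3069, 0.0038], 0.17)]
[([0.4175, 0.3511, 0.0011], 0.96), ([0.4595, 0.1755, 0.0034], 0.58)]
```

drive_tool(deltas=[{"jaw":1,"dx":18,"dy":9,"dz":20,"ax":0,"ay":0,"az":0},{"jaw":1,"dx":18,"dy":9,"dz":25,"ax":0,"ay":0,"az":0},{"jaw":1,"dx":0,"dy":0,"dz":30,"ax":0,"ay":0,"az":0},{"jaw":1,"dx":0,"dy":0,"dz":25,"ax":0,"ay":0,"az":0},{"jaw":1,"dx":0,"dy":0,"dz":20,"ax":0,"ay":0,"az":0}])

```text
clock: 17.63
position: [0.4579, 0.1742, 0.0483]
tcp_rot: [[-0.311, 0.951, 0.001], [0.951, 0.311, 0.0], [-0.0, 0.001, -1.0]]
force: [-0.1, 0.2, 0.3]
gripper_width: 0.999
gripper_force: 0.0
```

drive_tool(deltas=[{"jaw":1,"dx":0,"dy":0,"dz":15,"ax":0,"ay":0,"az":0},{"jaw":1,"dx":0,"dy":0,"dz":8,"ax":0,"ay":0,"az":0},{"jaw":1,"dx":0,"dy":0,"dz":0,"ax":0,"ay":0,"az":0},{"jaw":0.8,"dx":0,"dy":0,"dz":0,"ax":0,"ay":0,"az":0},{"jaw":0.7,"dx":0,"dy":0,"dz":0,"ax":0,"ay":0,"az":0}], newtons=35)

```text
clock: 18.05
position: [0.4585, 0.1748, 0.027]
tcp_rot: [[-0.311, 0.95, 0.002], [0.95, 0.311, 0.001], [0.0, 0.003, -1.0]]
force: [-0.4, 0.4, -0.2]
gripper_width: 0.749
gripper_force: 0.0
```

drive_tool(deltas=[{"jaw":0.6,"dx":0,"dy":0,"dz":0,"ax":0,"ay":0,"az":0},{"jaw":0.5,"dx":0,"dy":0,"dz":0,"ax":0,"ay":0,"az":0},{"jaw":0.3,"dx":0,"dy":0,"dz":0,"ax":0,"ay":0,"az":0},{"jaw":0.3,"dx":0,"dy":0,"dz":0,"ax":0,"ay":0,"az":0},{"jaw":0.3,"dx":0,"dy":0,"dz":0,"ax":0,"ay":0,"az":0}])

```text
clock: 18.47
position: [0.4582, 0.1749, 0.027]
tcp_rot: [[-0.312, 0.95, 0.003], [0.95, 0.312, 0.0], [-0.0, 0.003, -1.0]]
force: [-1.9, -1.3, 6.5]
gripper_width: 0.568
gripper_force: 35.7
```

```bash
python3 -c "
from h import *
plan([.637,-.0457,.15],108)"
```

```text
pos [0.4582 0.1749 0.027 ] yaw 108.16 j1 20.9 j6 92.8 -> az 0.0028 dx -265.1 dy 101.9 dz -123.0 t 18.4667 f [-1.9378 -1.3355  6.5157] gw 0.568 gf 35.7
```

drive_tool(deltas=[{"jaw":0.7,"dx":0,"dy":0,"dz":0,"ax":0,"ay":0,"az":0},{"jaw":0.7,"dx":0,"dy":0,"dz":0,"ax":0,"ay":0,"az":0},{"jaw":0.7,"dx":0,"dy":0,"dz":3,"ax":0,"ay":0,"az":0},{"jaw":0.7,"dx":0,"dy":0,"dz":3,"ax":0,"ay":0,"az":0},{"jaw":0.7,"dx":0,"dy":0,"dz":0,"ax":0,"ay":0,"az":0}])

```text
clock: 18.88
position: [0.4567, 0.1745, 0.0185]
tcp_rot: [[-0.312, 0.95, -0.001], [0.95, 0.312, -0.0], [-0.0, -0.001, -1.0]]
force: [-0.0, -0.3, -1.0]
gripper_width: 0.703
gripper_force: 0.0
```

drive_tool(deltas=[{"jaw":0.5,"dx":0,"dy":0,"dz":0,"ax":0,"ay":0,"az":0},{"jaw":0.3,"dx":0,"dy":0,"dz":0,"ax":0,"ay":0,"az":0},{"jaw":0.3,"dx":0,"dy":0,"dz":0,"ax":0,"ay":0,"az":0},{"jaw":0.3,"dx":0,"dy":0,"dz":0,"ax":0,"ay":0,"az":0},{"jaw":0.3,"dx":0,"dy":0,"dz":0,"ax":0,"ay":0,"az":0}])

```text
clock: 19.3
position: [0.457, 0.1747, 0.0191]
tcp_rot: [[-0.312, 0.95, -0.0], [0.95, 0.312, -0.0], [0.0, -0.0, -1.0]]
force: [0.0, -0.1, -2.7]
gripper_width: 0.575
gripper_force: 37.1
```

```bash
python3 -c "
from h import *
plan([.637,-.0457,.15],108)"
```

```text
pos [0.457  0.1747 0.0191] yaw 108.16 j1 20.9 j6 92.8 -> az 0.0029 dx -265.2 dy 103.1 dz -130.9 t 19.3 f [ 0.0202 -0.1274 -2.7465] gw 0.575 gf 37.1
```

drive_tool(deltas=[{"jaw":0.3,"dx":0,"dy":0,"dz":-15,"ax":0,"ay":0,"az":0},{"jaw":0.3,"dx":0,"dy":0,"dz":-35,"ax":0,"ay":0,"az":0},{"jaw":0.3,"dx":0,"dy":0,"dz":-40,"ax":0,"ay":0,"az":0},{"jaw":0.3,"dx":0,"dy":0,"dz":-40,"ax":0,"ay":0,"az":0},{"jaw":0.3,"dx":0,"dy":0,"dz":-20,"ax":0,"ay":0,"az":0}])

```text
clock: 19.72
position: [0.4584, 0.1752, 0.174]
tcp_rot: [[-0.312, 0.95, 0.005], [0.95, 0.312, 0.002], [0.0, 0.005, -1.0]]
force: [0.4, -0.3, -0.8]
gripper_width: 0.574
gripper_force: 37.2
```

drive_tool(deltas=[{"jaw":0.3,"dx":-18,"dy":7,"dz":0,"ax":0,"ay":0,"az":0},{"jaw":0.3,"dx":-27,"dy":10.5,"dz":0,"ax":0,"ay":0,"az":0},{"jaw":0.3,"dx":-27,"dy":10.5,"dz":0,"ax":0,"ay":0,"az":0},{"jaw":0.3,"dx":-27,"dy":10.5,"dz":0,"ax":0,"ay":0,"az":0},{"jaw":0.3,"dx":-27,"dy":10.5,"dz":0,"ax":0,"ay":0,"az":0}])

```text
clock: 20.13
position: [0.5436, 0.0692, 0.1693]
tcp_rot: [[-0.312, 0.95, -0.0], [0.95, 0.312, 0.0], [0.0, -0.0, -1.0]]
force: [0.7, 0.3, -1.4]
gripper_width: 0.579
gripper_force: 37.1
```

drive_tool(deltas=[{"jaw":0.3,"dx":-27,"dy":10.5,"dz":0,"ax":0,"ay":0,"az":0},{"jaw":0.3,"dx":-27,"dy":10.5,"dz":0,"ax":0,"ay":0,"az":0},{"jaw":0.3,"dx":-27,"dy":10.5,"dz":0,"ax":0,"ay":0,"az":0},{"jaw":0.3,"dx":-27,"dy":10.5,"dz":0,"ax":0,"ay":0,"az":0},{"jaw":0.3,"dx":-20,"dy":7.5,"dz":0,"ax":0,"ay":0,"az":0}])

```text
clock: 20.55
position: [0.6311, -0.0379, 0.1687]
tcp_rot: [[-0.311, 0.951, -0.0], [0.951, 0.311, -0.0], [-0.0, -0.0, -1.0]]
force: [0.2, 0.5, -1.8]
gripper_width: 0.575
gripper_force: 37.1
```

drive_tool(deltas=[{"jaw":0.3,"dx":-10,"dy":4,"dz":0,"ax":0,"ay":0,"az":0},{"jaw":0.3,"dx":0,"dy":0,"dz":30,"ax":0,"ay":0,"az":0},{"jaw":0.3,"dx":0,"dy":0,"dz":30,"ax":0,"ay":0,"az":0},{"jaw":0.3,"dx":0,"dy":0,"dz":30,"ax":0,"ay":0,"az":0},{"jaw":0.3,"dx":0,"dy":0,"dz":10,"ax":0,"ay":0,"az":0}])

```text
clock: 20.97
position: [0.6339, -0.0436, 0.0644]
tcp_rot: [[-0.312, 0.95, -0.007], [0.95, 0.312, 0.001], [0.003, -0.006, -1.0]]
force: [-1.0, -0.3, -2.2]
gripper_width: 0.578
gripper_force: 37.1
```

```bash
python3 -c "
from meas import *
plan([.637,-.0457,.0225],108)
stand(get_image('top'),[.4150,.3510])"
```

```text
pos [ 0.6339 -0.0436  0.0644] yaw 108.18 j1 -3.9 j6 67.9 -> az 0.0031 dx -3.0 dy 2.3 dz 41.9 t 20.9667 f [-1.0413 -0.2646 -2.1901] gw 0.578 gf 37.1
  foot [0.4188 0.3481] axes [101.5 102. ] rail x-axis deg 11.0 off 0 val 87 med 24
```

drive_tool(deltas=[{"jaw":0.3,"dx":-2.5,"dy":1,"dz":18,"ax":0,"ay":0,"az":0},{"jaw":0.3,"dx":0,"dy":0,"dz":12,"ax":0,"ay":0,"az":0},{"jaw":0.3,"dx":0,"dy":0,"dz":3,"ax":0,"ay":0,"az":0},{"jaw":0.3,"dx":0,"dy":0,"dz":0,"ax":0,"ay":0,"az":0},{"jaw":0.3,"dx":0,"dy":0,"dz":0,"ax":0,"ay":0,"az":0}])

```text
clock: 21.43
position: [0.6389, -0.0461, 0.0373]
tcp_rot: [[-0.312, 0.95, 0.001], [0.95, 0.312, 0.0], [-0.0, 0.001, -1.0]]
force: [0.2, -0.5, -1.2]
gripper_width: 0.575
gripper_force: 37.1
```

```bash
python3 -c "
from meas import *
plan([.637,-.0457,.0225],108)"
```

```text
pos [ 0.6389 -0.0461  0.0373] yaw 108.17 j1 -4.1 j6 67.7 -> az 0.0031 dx 0.9 dy -1.7 dz 14.8 t 21.4333 f [ 0.2246 -0.4749 -1.206 ] gw 0.575 gf 37.1
```

Lower the last bit, release, rise, and head for stand B.

drive_tool(deltas=[{"jaw":0.3,"dx":0,"dy":-1.5,"dz":6,"ax":0,"ay":0,"az":0},{"jaw":0.3,"dx":0,"dy":0,"dz":5,"ax":0,"ay":0,"az":0},{"jaw":0.3,"dx":0,"dy":0,"dz":3,"ax":0,"ay":0,"az":0},{"jaw":0.3,"dx":0,"dy":0,"dz":0.5,"ax":0,"ay":0,"az":0},{"jaw":0.3,"dx":0,"dy":0,"dz":0,"ax":0,"ay":0,"az":0}])

```text
clock: 21.85
position: [0.6372, -0.0467, 0.0221]
tcp_rot: [[-0.312, 0.95, 0.0], [0.95, 0.312, -0.0], [-0.0, 0.0, -1.0]]
force: [-1.2, 0.2, 1.8]
gripper_width: 0.572
gripper_force: 37.5
```

drive_tool(deltas=[{"jaw":0.6,"dx":0,"dy":0,"dz":0,"ax":0,"ay":0,"az":0},{"jaw":0.7,"dx":0,"dy":0,"dz":0,"ax":0,"ay":0,"az":0},{"jaw":0.9,"dx":0,"dy":0,"dz":0,"ax":0,"ay":0,"az":0},{"jaw":1,"dx":0,"dy":0,"dz":0,"ax":0,"ay":0,"az":0},{"jaw":1,"dx":0,"dy":0,"dz":-10,"ax":0,"ay":0,"az":0}])

```text
clock: 22.27
position: [0.6359, -0.0466, 0.0301]
tcp_rot: [[-0.312, 0.95, -0.003], [0.95, 0.312, 0.0], [0.001, -0.003, -1.0]]
force: [1.2, -0.6, -0.1]
gripper_width: 0.998
gripper_force: 0.0
```

drive_tool(deltas=[{"jaw":1,"dx":0,"dy":0,"dz":-25,"ax":0,"ay":0,"az":0},{"jaw":1,"dx":0,"dy":0,"dz":-40,"ax":0,"ay":0,"az":0},{"jaw":1,"dx":0,"dy":0,"dz":-40,"ax":0,"ay":0,"az":0},{"jaw":1,"dx":0,"dy":0,"dz":-40,"ax":0,"ay":0,"az":0},{"jaw":1,"dx":0,"dy":0,"dz":-30,"ax":0,"ay":0,"az":0}])

```text
clock: 22.68
position: [0.6375, -0.0467, 0.2115]
tcp_rot: [[-0.312, 0.95, 0.004], [0.95, 0.312, -0.0], [-0.001, 0.004, -1.0]]
force: [0.9, -0.1, 1.2]
gripper_width: 0.998
gripper_force: 0.0
```

```bash
python3 -c "
from meas import *
plan([.4175,.3490,.2],101.3)"
```

```text
pos [ 0.6375 -0.0467  0.2115] yaw 108.16 j1 -4.2 j6 67.6 -> az 0.1198 dx 431.1 dy -138.2 dz 11.5 t 22.6833 f [ 0.9059 -0.0675  1.2053] gw 0.998 gf 0.0
```

drive_tool(deltas=[{"jaw":1,"dx":0,"dy":0,"dz":0,"ax":0,"ay":0,"az":0.12},{"jaw":1,"dx":21,"dy":-7,"dz":0,"ax":0,"ay":0,"az":0},{"jaw":1,"dx":33,"dy":-10.6,"dz":0,"ax":0,"ay":0,"az":0},{"jaw":1,"dx":33,"dy":-10.6,"dz":0,"ax":0,"ay":0,"az":0},{"jaw":1,"dx":33,"dy":-10.6,"dz":0,"ax":0,"ay":0,"az":0}])

```text
clock: 23.1
position: [0.5749, 0.0641, 0.2076]
tcp_rot: [[-0.195, 0.981, 0.001], [0.981, 0.195, 0.0], [0.0, 0.001, -1.0]]
force: [0.2, -0.2, 0.1]
gripper_width: 0.998
gripper_force: 0.0
```

drive_tool(deltas=[{"jaw":1,"dx":33,"dy":-10.6,"dz":0,"ax":0,"ay":0,"az":0},{"jaw":1,"dx":33,"dy":-10.6,"dz":0,"ax":0,"ay":0,"az":0},{"jaw":1,"dx":33,"dy":-10.6,"dz":0,"ax":0,"ay":0,"az":0},{"jaw":1,"dx":33,"dy":-10.6,"dz":0,"ax":0,"ay":0,"az":0},{"jaw":1,"dx":33,"dy":-10.6,"dz":0,"ax":0,"ay":0,"az":0}])

```text
clock: 23.52
position: [0.4903, 0.216, 0.2078]
tcp_rot: [[-0.195, 0.981, 0.001], [0.981, 0.195, 0.0], [0.0, 0.001, -1.0]]
force: [0.9, 0.2, 0.4]
gripper_width: 0.998
gripper_force: 0.0
```

drive_tool(deltas=[{"jaw":1,"dx":33,"dy":-10.6,"dz":0,"ax":0,"ay":0,"az":0},{"jaw":1,"dx":33,"dy":-10.6,"dz":0,"ax":0,"ay":0,"az":0},{"jaw":1,"dx":33,"dy":-10.6,"dz":0,"ax":0,"ay":0,"az":0},{"jaw":1,"dx":20,"dy":-6,"dz":20,"ax":0,"ay":0,"az":0},{"jaw":1,"dx":0,"dy":0,"dz":0,"ax":0,"ay":0,"az":0}])

```text
clock: 23.93
position: [0.4284, 0.3267, 0.1851]
tcp_rot: [[-0.2, 0.98, -0.002], [0.98, 0.2, -0.0], [0.0, -0.002, -1.0]]
force: [-0.6, -1.7, 0.1]
gripper_width: 1.004
gripper_force: 0.0
```

```bash
python3 -c "
from meas import *
plan([.4175,.3490,.018],101.3)
im=get_image('top');stand(im,[.637,-.046]);stand(im,[.4155,.3490])
for c in('top','scene'): print([(np.round(d['centre'],4).tolist(),round(d['score'],2)) for d in place_of('stand1',c)])"
```

```text
pos [0.4284 0.3267 0.1851] yaw 101.55 j1 37.3 j6 115.7 -> az 0.0043 dx 24.0 dy -6.3 dz 167.1 t 23.9333 f [-0.5808 -1.6754  0.0507] gw 1.004 gf 0.0
  foot [ 0.6362 -0.0451] axes [101.4 102. ] rail x-axis deg 18.5 off 0 val 101 med 30
  foot [0.4126 0.3758] axes [144.2 172.9] rail x-axis deg 3.0 off 4 val 61 med 29
[([0.6358, -0.0443, -0.0022], 0.58), ([0.6146, 0.1398, -0.0003], 0.52)]
[([0.4175, 0.3511, 0.0011], 0.96), ([0.4595, 0.1755, 0.0034], 0.58)]
```

drive_tool(deltas=[{"jaw":1,"dx":24,"dy":-6.3,"dz":20,"ax":0,"ay":0,"az":0},{"jaw":1,"dx":0,"dy":0,"dz":30,"ax":0,"ay":0,"az":0},{"jaw":1,"dx":0,"dy":0,"dz":30,"ax":0,"ay":0,"az":0},{"jaw":1,"dx":0,"dy":0,"dz":30,"ax":0,"ay":0,"az":0},{"jaw":1,"dx":0,"dy":0,"dz":20,"ax":0,"ay":0,"az":0}])

```text
clock: 24.5
position: [0.4205, 0.3449, 0.0552]
tcp_rot: [[-0.194, 0.981, -0.001], [0.981, 0.194, -0.001], [-0.001, -0.001, -1.0]]
force: [-0.4, -0.5, -0.6]
gripper_width: 1.0
gripper_force: 0.0
```

drive_tool(deltas=[{"jaw":1,"dx":0,"dy":0,"dz":10,"ax":0,"ay":0,"az":0},{"jaw":1,"dx":0,"dy":0,"dz":0,"ax":0,"ay":0,"az":0},{"jaw":1,"dx":0,"dy":0,"dz":0,"ax":0,"ay":0,"az":0}])

```text
clock: 24.75
position: [0.4211, 0.3461, 0.0478]
tcp_rot: [[-0.194, 0.981, 0.001], [0.981, 0.194, 0.0], [0.0, 0.001, -1.0]]
force: [-0.5, -0.2, 0.3]
gripper_width: 0.998
gripper_force: 0.0
```

```bash
python3 -c "
from meas import *
plan([.4175,.3490,.018],101.3)
get_image('scene')
for c in('scene',): print([(np.round(d['centre'],4).tolist(),round(d['score'],2)) for d in place_of('stand1',c)])"
```

```text
pos [0.4211 0.3461 0.0478] yaw 101.21 j1 39.4 j6 118.2 -> az -0.0016 dx 3.6 dy -3.0 dz 29.8 t 24.75 f [-0.5486 -0.202   0.2561] gw 0.998 gf 0.0
[([0.417, 0.3515, 0.0021], 0.81), ([0.6405, -0.0432, 0.0039], 0.69)]
```

drive_tool(deltas=[{"jaw":1,"dx":3.6,"dy":-3,"dz":12,"ax":0,"ay":0,"az":0},{"jaw":1,"dx":0,"dy":0,"dz":10,"ax":0,"ay":0,"az":0},{"jaw":1,"dx":0,"dy":0,"dz":6,"ax":0,"ay":0,"az":0},{"jaw":0.8,"dx":0,"dy":0,"dz":0,"ax":0,"ay":0,"az":0},{"jaw":0.7,"dx":0,"dy":0,"dz":0,"ax":0,"ay":0,"az":0}])

```text
clock: 25.27
position: [0.4165, 0.3492, 0.0188]
tcp_rot: [[-0.196, 0.981, -0.0], [0.981, 0.196, -0.0], [-0.0, -0.0, -1.0]]
force: [0.3, -0.3, -0.0]
gripper_width: 0.748
gripper_force: 0.0
```

drive_tool(deltas=[{"jaw":0.6,"dx":0,"dy":0,"dz":0,"ax":0,"ay":0,"az":0},{"jaw":0.5,"dx":0,"dy":0,"dz":0,"ax":0,"ay":0,"az":0},{"jaw":0.3,"dx":0,"dy":0,"dz":0,"ax":0,"ay":0,"az":0},{"jaw":0.3,"dx":0,"dy":0,"dz":0,"ax":0,"ay":0,"az":0},{"jaw":0.3,"dx":0,"dy":0,"dz":0,"ax":0,"ay":0,"az":0}])

```text
clock: 25.68
position: [0.417, 0.3497, 0.0196]
tcp_rot: [[-0.196, 0.981, 0.001], [0.981, 0.196, 0.001], [0.001, 0.001, -1.0]]
force: [0.7, -0.9, 6.3]
gripper_width: 0.58
gripper_force: 37.8
```

```bash
python3 -c "
from meas import *
plan([.555,-.308,.2],85)
"
cat > rt.py <<'E'
from meas import *
from scipy.optimize import minimize
def box(im,x,y,a,z0=0.,dims=(.034,.12,.125)):
    A=np.radians(a);P=[]
    for sx in(-.5,.5):
        for sy in(-.5,.5):
            for sz in(0,1):
                dx,dy=sx*dims[0],sy*dims[1]; P.append(proj(im,[x+dx*np.cos(A)-dy*np.sin(A),y+dx*np.sin(A)+dy*np.cos(A),z0+sz*dims[2]]))
    m=np.zeros((420*4,560*4),np.uint8); cv2.fillConvexPoly(m,cv2.convexHull((np.array(P)*4+1.5).astype(np.int32)),1); return m
def fit(name,x,y,a,z0=0.,cams=("top","scene")):
    T=[]
    for c in cams:
        im=get_image(c); u=proj(im,[x,y,z0+.07]); best=None
        for d in regions_of(name,c):
            ys,xs=np.nonzero(d["region"]); q=np.hypot(xs.mean()-u[0],ys.mean()-u[1])
            if best is None or q<best[0]: best=(q,d["region"])
        if best is None or best[0]>25: print(name,c,"none",best and best[0]); continue
        T.append((im,cv2.resize(best[1].astype(np.uint8),(2240,1680),interpolation=0)))
    def cost(p,per=False):
        o=[]
        for im,m in T:
            b=box(im,p[0]/1000,p[1]/1000,p[2],z0); o.append(1-(b&m).sum()/(b|m).sum())
        return o if per else np.mean(o)
    r=minimize(cost,[x*1000,y*1000,a],method="Nelder-Mead",options=dict(initial_simplex=[[x*1000,y*1000,a],[x*1000+8,y*1000,a],[x*1000,y*1000+8,a],[x*1000,y*1000,a+8]],maxiter=150))
    print(name,"x %.1f y %.1f x-axis deg %.1f"%tuple(r.x),"1-IoU",np.round(cost(r.x,True),3)); return r.x
E
python3 -c "
from rt import *
fit('router_white',.609,.134,-5);fit('router_black',.565,.300,19)"
```

```text
pos [0.417  0.3497 0.0196] yaw 101.28 j1 40.0 j6 118.7 -> az 0.2842 dx -643.2 dy 194.8 dz -180.4 t 25.6833 f [ 0.7335 -0.9202  6.3381] gw 0.580 gf 37.8
router_white x 608.6 y 135.0 x-axis deg -2.1 1-IoU [0.07  0.073]
router_black x 568.1 y 300.8 x-axis deg 18.9 1-IoU [0.083 0.094]
```

drive_tool(deltas=[{"jaw":0.3,"dx":0,"dy":0,"dz":-15,"ax":0,"ay":0,"az":0},{"jaw":0.3,"dx":0,"dy":0,"dz":-38,"ax":0,"ay":0,"az":0},{"jaw":0.3,"dx":0,"dy":0,"dz":-40,"ax":0,"ay":0,"az":0},{"jaw":0.3,"dx":0,"dy":0,"dz":-40,"ax":0,"ay":0,"az":0},{"jaw":0.3,"dx":0,"dy":0,"dz":-40,"ax":0,"ay":0,"az":0}])

```text
clock: 26.5
position: [0.4158, 0.3488, 0.193]
tcp_rot: [[-0.196, 0.981, -0.001], [0.981, 0.196, -0.001], [-0.001, -0.001, -1.0]]
force: [1.0, 0.6, -1.6]
gripper_width: 0.574
gripper_force: 37.1
```

drive_tool(deltas=[{"jaw":0.3,"dx":0,"dy":0,"dz":-15,"ax":0,"ay":0,"az":0.116},{"jaw":0.3,"dx":0,"dy":0,"dz":0,"ax":0,"ay":0,"az":0.116},{"jaw":0.3,"dx":-20,"dy":5,"dz":0,"ax":0,"ay":0,"az":0},{"jaw":0.3,"dx":-32,"dy":8,"dz":0,"ax":0,"ay":0,"az":0},{"jaw":0.3,"dx":-32,"dy":8,"dz":0,"ax":0,"ay":0,"az":0}])

```text
clock: 26.92
position: [0.4341, 0.2642, 0.2061]
tcp_rot: [[0.033, 0.999, -0.001], [0.999, -0.033, -0.001], [-0.001, -0.001, -1.0]]
force: [0.8, -0.4, -1.8]
gripper_width: 0.575
gripper_force: 37.1
```

drive_tool(deltas=[{"jaw":0.3,"dx":-32,"dy":8,"dz":0,"ax":0,"ay":0,"az":0},{"jaw":0.3,"dx":-32,"dy":8,"dz":0,"ax":0,"ay":0,"az":0},{"jaw":0.3,"dx":-32,"dy":8,"dz":0,"ax":0,"ay":0,"az":0},{"jaw":0.3,"dx":-32,"dy":8,"dz":0,"ax":0,"ay":0,"az":0},{"jaw":0.3,"dx":-32,"dy":8,"dz":0,"ax":0,"ay":0,"az":0}])

```text
clock: 27.33
position: [0.4686, 0.1018, 0.2064]
tcp_rot: [[0.035, 0.999, -0.001], [0.999, -0.035, -0.0], [-0.0, -0.001, -1.0]]
force: [1.0, 0.0, -1.3]
gripper_width: 0.572
gripper_force: 37.1
```

drive_tool(deltas=[{"jaw":0.3,"dx":-32,"dy":8,"dz":0,"ax":0,"ay":0,"az":0},{"jaw":0.3,"dx":-32,"dy":8,"dz":0,"ax":0,"ay":0,"az":0},{"jaw":0.3,"dx":-32,"dy":8,"dz":0,"ax":0,"ay":0,"az":0},{"jaw":0.3,"dx":-32,"dy":8,"dz":0,"ax":0,"ay":0,"az":0},{"jaw":0.3,"dx":-32,"dy":8,"dz":0,"ax":0,"ay":0,"az":0}])

```text
clock: 27.75
position: [0.503, -0.0595, 0.2063]
tcp_rot: [[0.035, 0.999, -0.001], [0.999, -0.035, 0.0], [0.0, -0.001, -1.0]]
force: [0.5, 1.7, -0.7]
gripper_width: 0.577
gripper_force: 37.1
```

drive_tool(deltas=[{"jaw":0.3,"dx":-32,"dy":8,"dz":0,"ax":0,"ay":0,"az":0},{"jaw":0.3,"dx":-32,"dy":8,"dz":0,"ax":0,"ay":0,"az":0},{"jaw":0.3,"dx":-32,"dy":8,"dz":0,"ax":0,"ay":0,"az":0},{"jaw":0.3,"dx":-32,"dy":8,"dz":0,"ax":0,"ay":0,"az":0},{"jaw":0.3,"dx":-32,"dy":8,"dz":0,"ax":0,"ay":0,"az":0}])

```text
clock: 28.17
position: [0.5374, -0.2208, 0.2062]
tcp_rot: [[0.035, 0.999, -0.001], [0.999, -0.035, 0.001], [0.001, -0.001, -1.0]]
force: [0.8, 0.1, -1.7]
gripper_width: 0.576
gripper_force: 37.1
```

drive_tool(deltas=[{"jaw":0.3,"dx":-32,"dy":8,"dz":0,"ax":0,"ay":0,"az":0},{"jaw":0.3,"dx":-25,"dy":6,"dz":0,"ax":0,"ay":0,"az":0},{"jaw":0.3,"dx":0,"dy":0,"dz":0,"ax":0,"ay":0,"az":0}])

```text
clock: 28.42
position: [0.5498, -0.2809, 0.205]
tcp_rot: [[0.039, 0.999, -0.002], [0.999, -0.039, -0.001], [-0.001, -0.002, -1.0]]
force: [-0.2, 0.5, -1.1]
gripper_width: 0.574
gripper_force: 37.1
```

```bash
python3 -c "
from meas import *
plan([.555,-.308,.0225],88)"
```

```text
pos [ 0.5498 -0.2809  0.205 ] yaw 87.76 j1 -27.0 j6 65.2 -> az -0.0042 dx -26.9 dy 6.2 dz 182.5 t 28.4167 f [-0.2053  0.4799 -1.143 ] gw 0.574 gf 37.1
```

drive_tool(deltas=[{"jaw":0.3,"dx":-15,"dy":3.5,"dz":0,"ax":0,"ay":0,"az":0},{"jaw":0.3,"dx":-12,"dy":2.7,"dz":10,"ax":0,"ay":0,"az":0},{"jaw":0.3,"dx":0,"dy":0,"dz":30,"ax":0,"ay":0,"az":0},{"jaw":0.3,"dx":0,"dy":0,"dz":35,"ax":0,"ay":0,"az":0},{"jaw":0.3,"dx":0,"dy":0,"dz":35,"ax":0,"ay":0,"az":0}])

```text
clock: 28.83
position: [0.5549, -0.3039, 0.0951]
tcp_rot: [[0.035, 0.999, 0.001], [0.999, -0.035, -0.0], [-0.0, 0.001, -1.0]]
force: [0.3, 0.4, -2.7]
gripper_width: 0.579
gripper_force: 37.1
```

drive_tool(deltas=[{"jaw":0.3,"dx":0,"dy":0,"dz":25,"ax":0,"ay":0,"az":0},{"jaw":0.3,"dx":0,"dy":0,"dz":15,"ax":0,"ay":0,"az":0},{"jaw":0.3,"dx":0,"dy":0,"dz":0,"ax":0,"ay":0,"az":0},{"jaw":0.3,"dx":0,"dy":0,"dz":0,"ax":0,"ay":0,"az":0}])

```text
clock: 29.17
position: [0.554, -0.3031, 0.0554]
tcp_rot: [[0.035, 0.999, -0.003], [0.999, -0.035, 0.002], [0.001, -0.003, -1.0]]
force: [0.4, -0.9, -0.4]
gripper_width: 0.576
gripper_force: 37.0
```

```bash
python3 -c "
from meas import *
plan([.555,-.308,.0225],88)"
```

```text
pos [ 0.554  -0.3031  0.0554] yaw 88.02 j1 -28.7 j6 63.3 -> az 0.0003 dx -4.9 dy 1.2 dz 32.9 t 29.1667 f [ 0.3876 -0.8749 -0.3677] gw 0.576 gf 37.0
```

drive_tool(deltas=[{"jaw":0.3,"dx":-4.5,"dy":1,"dz":12,"ax":0,"ay":0,"az":0},{"jaw":0.3,"dx":0,"dy":0,"dz":10,"ax":0,"ay":0,"az":0},{"jaw":0.3,"dx":0,"dy":0,"dz":6,"ax":0,"ay":0,"az":0},{"jaw":0.3,"dx":0,"dy":0,"dz":0,"ax":0,"ay":0,"az":0},{"jaw":0.3,"dx":0,"dy":0,"dz":0,"ax":0,"ay":0,"az":0}])

```text
clock: 29.58
position: [0.5555, -0.3083, 0.0285]
tcp_rot: [[0.035, 0.999, -0.001], [0.999, -0.035, 0.0], [0.0, -0.001, -1.0]]
force: [-0.0, -0.9, -1.1]
gripper_width: 0.574
gripper_force: 37.1
```

```bash
python3 -c "
from meas import *
plan([.555,-.308,.0225],88)"
```

```text
pos [ 0.5555 -0.3083  0.0285] yaw 87.99 j1 -29.0 j6 63.0 -> az -0.0001 dx 0.3 dy -0.5 dz 6.0 t 29.5833 f [-0.0065 -0.852  -1.0878] gw 0.574 gf 37.1
```

drive_tool(deltas=[{"jaw":0.3,"dx":0,"dy":0,"dz":3,"ax":0,"ay":0,"az":0},{"jaw":0.3,"dx":0,"dy":0,"dz":2.8,"ax":0,"ay":0,"az":0},{"jaw":0.3,"dx":0,"dy":0,"dz":0,"ax":0,"ay":0,"az":0},{"jaw":0.6,"dx":0,"dy":0,"dz":0,"ax":0,"ay":0,"az":0},{"jaw":0.7,"dx":0,"dy":0,"dz":0,"ax":0,"ay":0,"az":0}])

```text
clock: 30.0
position: [0.556, -0.3085, 0.0234]
tcp_rot: [[0.035, 0.999, 0.001], [0.999, -0.035, -0.0], [-0.0, 0.001, -1.0]]
force: [-0.2, -0.2, 1.5]
gripper_width: 0.699
gripper_force: 0.0
```

drive_tool(deltas=[{"jaw":0.9,"dx":0,"dy":0,"dz":0,"ax":0,"ay":0,"az":0},{"jaw":1,"dx":0,"dy":0,"dz":0,"ax":0,"ay":0,"az":0},{"jaw":1,"dx":0,"dy":0,"dz":-15,"ax":0,"ay":0,"az":0},{"jaw":1,"dx":0,"dy":0,"dz":-35,"ax":0,"ay":0,"az":0},{"jaw":1,"dx":0,"dy":0,"dz":-40,"ax":0,"ay":0,"az":0}])

```text
clock: 30.42
position: [0.5542, -0.3075, 0.1115]
tcp_rot: [[0.035, 0.999, -0.005], [0.999, -0.035, 0.003], [0.002, -0.005, -1.0]]
force: [0.9, -0.5, -0.4]
gripper_width: 1.001
gripper_force: 0.0
```

drive_tool(deltas=[{"jaw":1,"dx":0,"dy":0,"dz":-40,"ax":0,"ay":0,"az":0},{"jaw":1,"dx":0,"dy":0,"dz":-40,"ax":0,"ay":0,"az":0},{"jaw":1,"dx":10,"dy":0,"dz":-30,"ax":0,"ay":0,"az":0},{"jaw":1,"dx":30,"dy":4,"dz":0,"ax":0,"ay":0,"az":0},{"jaw":1,"dx":35,"dy":5,"dz":0,"ax":0,"ay":0,"az":0}])

```text
clock: 30.83
position: [0.5683, -0.235, 0.2261]
tcp_rot: [[0.038, 0.999, 0.005], [0.999, -0.038, -0.002], [-0.002, 0.005, -1.0]]
force: [0.4, 0.3, -0.8]
gripper_width: 0.999
gripper_force: 0.0
```

drive_tool(deltas=[{"jaw":1,"dx":35,"dy":5,"dz":0,"ax":0,"ay":0,"az":0},{"jaw":1,"dx":35,"dy":5,"dz":0,"ax":0,"ay":0,"az":0},{"jaw":1,"dx":35,"dy":5,"dz":0,"ax":0,"ay":0,"az":0},{"jaw":1,"dx":35,"dy":5,"dz":0,"ax":0,"ay":0,"az":0},{"jaw":1,"dx":0,"dy":0,"dz":0,"ax":0,"ay":0,"az":0}])

```text
clock: 31.25
position: [0.593, -0.0893, 0.2233]
tcp_rot: [[0.029, 1.0, 0.001], [1.0, -0.029, 0.002], [0.002, 0.001, -1.0]]
force: [-0.7, -0.3, -0.4]
gripper_width: 0.998
gripper_force: 0.0
```

```bash
python3 -c "
from rt import *
plan([.6086,.135,.2],87.9)
im=get_image('top');stand(im,[.637,-.046]);stand(im,[.555,-.308]);get_image('scene')
for c in('top','scene'): print([(np.round(d['centre'],4).tolist(),round(d['score'],2)) for d in place_of('stand1',c)])
for k in(0,1):fit('router_white',.609,.134,-5);fit('router_black',.565,.300,19)"
```

```text
pos [ 0.593  -0.0893  0.2233] yaw 88.32 j1 -8.6 j6 83.1 -> az 0.0074 dx 224.7 dy 7.4 dz 23.3 t 31.25 f [-0.7227 -0.252  -0.4069] gw 0.998 gf 0.0
  foot [ 0.6362 -0.0451] axes [100.  100.9] rail x-axis deg 18.0 off 0 val 118 med 36
  foot [ 0.554 -0.354] axes [ 7.5 38.4] rail x-axis deg 85.5 off 4 val 137 med 90
[([0.6353, -0.0439, 0.0007], 0.62)]
[([0.6381, -0.048, 0.0041], 0.94), ([0.5545, -0.3044, 0.0031], 0.67)]
router_white x 608.9 y 135.6 x-axis deg -4.3 1-IoU [0.078 0.065]
router_black x 567.2 y 300.4 x-axis deg 16.2 1-IoU [0.142 0.1  ]
router_white x 609.0 y 135.1 x-axis deg -1.9 1-IoU [0.063 0.088]
router_black x 567.3 y 301.7 x-axis deg 18.4 1-IoU [0.058 0.06 ]
```

drive_tool(deltas=[{"jaw":1,"dx":30,"dy":1,"dz":0,"ax":0,"ay":0,"az":0.007},{"jaw":1,"dx":35,"dy":1.5,"dz":0,"ax":0,"ay":0,"az":0},{"jaw":1,"dx":35,"dy":1.5,"dz":0,"ax":0,"ay":0,"az":0},{"jaw":1,"dx":35,"dy":1.5,"dz":0,"ax":0,"ay":0,"az":0},{"jaw":1,"dx":35,"dy":1.5,"dz":0,"ax":0,"ay":0,"az":0}])

```text
clock: 32.67
position: [0.6061, 0.0765, 0.2231]
tcp_rot: [[0.042, 0.999, 0.0], [0.999, -0.042, 0.0], [0.0, 0.0, -1.0]]
force: [1.1, -0.6, 1.9]
gripper_width: 1.0
gripper_force: 0.0
```

drive_tool(deltas=[{"jaw":1,"dx":35,"dy":0.5,"dz":0,"ax":0,"ay":0,"az":0},{"jaw":1,"dx":15,"dy":0,"dz":10,"ax":0,"ay":0,"az":0},{"jaw":1,"dx":0,"dy":0,"dz":10,"ax":0,"ay":0,"az":0},{"jaw":1,"dx":0,"dy":0,"dz":0,"ax":0,"ay":0,"az":0},{"jaw":1,"dx":0,"dy":0,"dz":0,"ax":0,"ay":0,"az":0}])

```text
clock: 33.08
position: [0.6081, 0.124, 0.2019]
tcp_rot: [[0.042, 0.999, -0.002], [0.999, -0.042, -0.001], [-0.001, -0.002, -1.0]]
force: [-0.3, -0.2, 0.1]
gripper_width: 0.999
gripper_force: 0.0
```

```bash
python3 -c "
from rt import *
plan([.609,.1353,.09],87.3)
im=get_image('top');stand(im,[.637,-.046]);stand(im,[.555,-.308]);mat(im,[.557,-.308])"
```

```text
pos [0.6081 0.124  0.2019] yaw 87.57 j1 11.5 j6 104.0 -> az 0.0047 dx 11.3 dy 0.3 dz 111.9 t 33.0833 f [-0.283  -0.2437  0.1148] gw 0.999 gf 0.0
  foot [ 0.6362 -0.0452] axes [100.2 101. ] rail x-axis deg 18.0 off 0 val 116 med 36
  foot [ 0.5553 -0.3073] axes [100.1 102. ] rail x-axis deg 178.0 off 0 val 118 med 38
  mat [ 0.556  -0.3079] [129.1 129.6]
```

Both stands are centred on their mats. Grasp the white router.

drive_tool(deltas=[{"jaw":1,"dx":11.3,"dy":0,"dz":15,"ax":0,"ay":0,"az":0},{"jaw":1,"dx":0,"dy":0,"dz":25,"ax":0,"ay":0,"az":0},{"jaw":1,"dx":0,"dy":0,"dz":25,"ax":0,"ay":0,"az":0},{"jaw":1,"dx":0,"dy":0,"dz":25,"ax":0,"ay":0,"az":0},{"jaw":1,"dx":0,"dy":0,"dz":15,"ax":0,"ay":0,"az":0}])

```text
clock: 33.55
position: [0.6086, 0.1343, 0.0959]
tcp_rot: [[0.044, 0.999, -0.002], [0.999, -0.044, -0.001], [-0.001, -0.002, -1.0]]
force: [-0.2, -0.7, 0.4]
gripper_width: 0.997
gripper_force: 0.0
```

drive_tool(deltas=[{"jaw":1,"dx":0,"dy":0,"dz":7,"ax":0,"ay":0,"az":0},{"jaw":0.7,"dx":0,"dy":0,"dz":0,"ax":0,"ay":0,"az":0},{"jaw":0.6,"dx":0,"dy":0,"dz":0,"ax":0,"ay":0,"az":0},{"jaw":0.5,"dx":0,"dy":0,"dz":0,"ax":0,"ay":0,"az":0},{"jaw":0.45,"dx":0,"dy":0,"dz":0,"ax":0,"ay":0,"az":0}], newtons=50)

```text
clock: 33.97
position: [0.6103, 0.1362, 0.0927]
tcp_rot: [[0.042, 0.999, 0.003], [0.999, -0.042, 0.001], [0.001, 0.003, -1.0]]
force: [-0.1, 0.2, 0.0]
gripper_width: 0.46
gripper_force: 0.0
```

drive_tool(deltas=[{"jaw":0.4,"dx":0,"dy":0,"dz":0,"ax":0,"ay":0,"az":0},{"jaw":0.3,"dx":0,"dy":0,"dz":0,"ax":0,"ay":0,"az":0},{"jaw":0.2,"dx":0,"dy":0,"dz":0,"ax":0,"ay":0,"az":0},{"jaw":0.2,"dx":0,"dy":0,"dz":0,"ax":0,"ay":0,"az":0},{"jaw":0.2,"dx":0,"dy":0,"dz":0,"ax":0,"ay":0,"az":0}])

```text
clock: 34.38
position: [0.6102, 0.1364, 0.0925]
tcp_rot: [[0.042, 0.999, 0.003], [0.999, -0.042, 0.0], [0.0, 0.003, -1.0]]
force: [0.8, -0.6, 6.2]
gripper_width: 0.391
gripper_force: 50.8
```

```bash
python3 -c "
from rt import *
plan([.5553,-.3073,.25],88)"
```

```text
pos [0.6102 0.1364 0.0925] yaw 87.60 j1 12.6 j6 105.0 -> az -0.0071 dx -445.3 dy -39.4 dz -157.5 t 34.3833 f [ 0.8362 -0.6477  6.1711] gw 0.391 gf 50.8
```

drive_tool(deltas=[{"jaw":0.2,"dx":0,"dy":0,"dz":-12,"ax":0,"ay":0,"az":0},{"jaw":0.2,"dx":0,"dy":0,"dz":-30,"ax":0,"ay":0,"az":0},{"jaw":0.2,"dx":0,"dy":0,"dz":-38,"ax":0,"ay":0,"az":0},{"jaw":0.2,"dx":0,"dy":0,"dz":-38,"ax":0,"ay":0,"az":0},{"jaw":0.2,"dx":0,"dy":0,"dz":-20,"ax":0,"ay":0,"az":-0.007}])

```text
clock: 34.8
position: [0.6096, 0.1365, 0.234]
tcp_rot: [[0.035, 0.999, 0.004], [0.999, -0.035, 0.001], [0.001, 0.004, -1.0]]
force: [0.5, 0.3, -1.5]
gripper_width: 0.392
gripper_force: 50.7
```

drive_tool(deltas=[{"jaw":0.2,"dx":-15,"dy":-1.3,"dz":0,"ax":0,"ay":0,"az":0},{"jaw":0.2,"dx":-28,"dy":-2.5,"dz":0,"ax":0,"ay":0,"az":0},{"jaw":0.2,"dx":-34,"dy":-3,"dz":0,"ax":0,"ay":0,"az":0},{"jaw":0.2,"dx":-34,"dy":-3,"dz":0,"ax":0,"ay":0,"az":0},{"jaw":0.2,"dx":-34,"dy":-3,"dz":0,"ax":0,"ay":0,"az":0}])

```text
clock: 35.22
position: [0.5901, -0.0097, 0.2279]
tcp_rot: [[0.034, 0.999, -0.002], [0.999, -0.034, -0.0], [-0.0, -0.002, -1.0]]
force: [0.6, 0.3, -2.2]
gripper_width: 0.394
gripper_force: 50.6
```

drive_tool(deltas=[{"jaw":0.2,"dx":-34,"dy":-3,"dz":0,"ax":0,"ay":0,"az":0},{"jaw":0.2,"dx":-34,"dy":-3,"dz":0,"ax":0,"ay":0,"az":0},{"jaw":0.2,"dx":-34,"dy":-3,"dz":0,"ax":0,"ay":0,"az":0},{"jaw":0.2,"dx":-34,"dy":-3,"dz":0,"ax":0,"ay":0,"az":0},{"jaw":0.2,"dx":-34,"dy":-3,"dz":0,"ax":0,"ay":0,"az":0}])

```text
clock: 35.63
position: [0.569, -0.1793, 0.2279]
tcp_rot: [[0.035, 0.999, -0.002], [0.999, -0.035, 0.001], [0.001, -0.002, -1.0]]
force: [0.9, -0.4, -1.4]
gripper_width: 0.396
gripper_force: 50.6
```

drive_tool(deltas=[{"jaw":0.2,"dx":-34,"dy":-3,"dz":0,"ax":0,"ay":0,"az":0},{"jaw":0.2,"dx":-34,"dy":-3,"dz":0,"ax":0,"ay":0,"az":0},{"jaw":0.2,"dx":-25,"dy":-2.5,"dz":0,"ax":0,"ay":0,"az":0},{"jaw":0.2,"dx":-10,"dy":-1,"dz":0,"ax":0,"ay":0,"az":0},{"jaw":0.2,"dx":0,"dy":0,"dz":0,"ax":0,"ay":0,"az":0}])

```text
clock: 36.05
position: [0.556, -0.2825, 0.2276]
tcp_rot: [[0.039, 0.999, -0.002], [0.999, -0.039, 0.001], [0.001, -0.002, -1.0]]
force: [0.3, 0.5, -2.5]
gripper_width: 0.395
gripper_force: 50.6
```

```bash
python3 -c "
from rt import *
plan([.5553,-.3073,.15],88)
p=sense()['position'];fit('router_white',p[0],p[1],-2,p[2]-.0925,('scene',))"
```

```text
pos [ 0.556  -0.2825  0.2276] yaw 87.79 j1 -26.9 j6 65.3 -> az -0.0037 dx -24.8 dy 0.2 dz 77.6 t 36.05 f [ 0.2835  0.466  -2.4862] gw 0.395 gf 50.6
router_white x 552.5 y -284.1 x-axis deg -7.2 1-IoU [0.288]
```

drive_tool(deltas=[{"jaw":0.2,"dx":-14,"dy":0,"dz":0,"ax":0,"ay":0,"az":0},{"jaw":0.2,"dx":-10,"dy":0,"dz":20,"ax":0,"ay":0,"az":0},{"jaw":0.2,"dx":0,"dy":0,"dz":30,"ax":0,"ay":0,"az":0},{"jaw":0.2,"dx":0,"dy":0,"dz":20,"ax":0,"ay":0,"az":0},{"jaw":0.2,"dx":0,"dy":0,"dz":0,"ax":0,"ay":0,"az":0}])

```text
clock: 36.57
position: [0.5546, -0.3022, 0.154]
tcp_rot: [[0.033, 0.999, -0.007], [0.999, -0.033, 0.004], [0.004, -0.007, -1.0]]
force: [-0.8, 0.8, -2.8]
gripper_width: 0.394
gripper_force: 50.6
```

drive_tool(deltas=[{"jaw":0.2,"dx":0,"dy":0,"dz":0,"ax":0,"ay":0,"az":0},{"jaw":0.2,"dx":0,"dy":0,"dz":0,"ax":0,"ay":0,"az":0}])

```text
clock: 36.73
position: [0.5572, -0.3038, 0.1605]
tcp_rot: [[0.034, 0.999, 0.001], [0.999, -0.034, -0.001], [-0.001, 0.001, -1.0]]
force: [-0.6, 0.1, -3.0]
gripper_width: 0.395
gripper_force: 50.6
```

```bash
python3 -c "
from rt import *
plan([.5558,-.3065,.1015],88)
im=get_image('top');stand(im,[.637,-.046]);save(get_image('scene'),'wh.png',(150,110,250,230),5)"
```

```text
pos [ 0.5572 -0.3038  0.1605] yaw 88.06 j1 -28.6 j6 63.3 -> az 0.0010 dx -2.7 dy -1.3 dz 59.0 t 36.7333 f [-0.6149  0.1102 -2.9507] gw 0.395 gf 50.6
  foot [ 0.6348 -0.0454] axes [102.1 104.8] rail x-axis deg 18.0 off 2 val 62 med 22
```

View pics/wh.png

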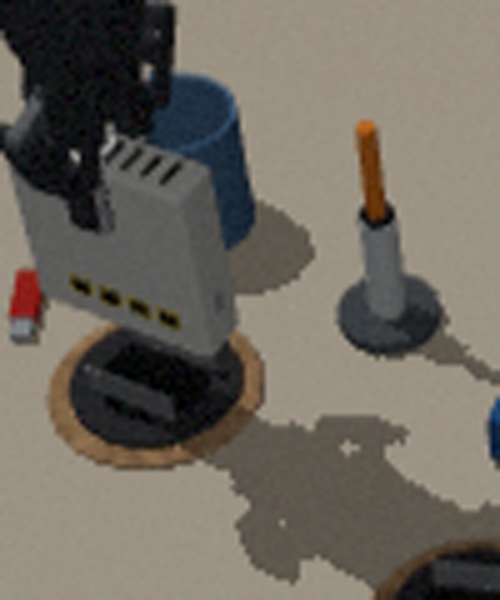

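White router hangs above the stand on mat 2 (crop px: bottom edge from (50,300) to (215,355), stand centre about (155,385)). Check its offset in the grip by projecting the box corners.

```bash
python3 -c "
from rt import *
im=get_image('scene');p=sense()['position'];print(p)
for off in(-8,0,8):
  o=[]
  for sx,sy in((17,-60),(17,60),(-17,60)):
    A=np.radians(-2);dx,dy=sx/1e3,(sy+off)/1e3
    q=proj(im,[p[0]+dx*np.cos(A)-dy*np.sin(A),p[1]+dx*np.sin(A)+dy*np.cos(A),p[2]-.0925]); o.append((q-[150,110]+.5)*5)
  print(off,np.round(o).astype(int).tolist())
for d in regions_of('router_white','scene'):
  ys,xs=np.nonzero(d['region']);print(d['score'],[(xs.min()-150)*5,(xs.max()+1-150)*5,(ys.min()-110)*5,(ys.max()+1-110)*5])
"
```

```text
[ 0.5575 -0.3044  0.161 ]
-8 [[28, 300], [199, 366], [231, 328]]
0 [[39, 304], [210, 370], [243, 332]]
8 [[50, 308], [222, 375], [254, 336]]
0.91 [np.int64(1380), np.int64(1675), np.int64(780), np.int64(1090)]
0.88 [np.int64(905), np.int64(1075), np.int64(775), np.int64(940)]
```

drive_tool(deltas=[{"jaw":0.2,"dx":-2.5,"dy":-1.3,"dz":12,"ax":0,"ay":0,"az":0},{"jaw":0.2,"dx":0,"dy":0,"dz":12,"ax":0,"ay":0,"az":0},{"jaw":0.2,"dx":0,"dy":0,"dz":3,"ax":0,"ay":0,"az":0},{"jaw":0.2,"dx":0,"dy":0,"dz":0,"ax":0,"ay":0,"az":0},{"jaw":0.2,"dx":0,"dy":0,"dz":0,"ax":0,"ay":0,"az":0}])

```text
clock: 37.35
position: [0.5553, -0.3067, 0.1327]
tcp_rot: [[0.035, 0.999, 0.0], [0.999, -0.035, -0.0], [-0.0, 0.0, -1.0]]
force: [0.3, -0.2, -2.2]
gripper_width: 0.387
gripper_force: 50.6
```

```bash
python3 -c "
from rt import *
plan([.5557,-.3065,.1015],88)"
```

```text
pos [ 0.5553 -0.3067  0.1327] yaw 88.00 j1 -28.9 j6 63.1 -> az -0.0001 dx 0.2 dy 0.4 dz 31.2 t 37.35 f [ 0.3491 -0.1745 -2.1747] gw 0.387 gf 50.6
```

drive_tool(deltas=[{"jaw":0.2,"dx":0,"dy":0.4,"dz":6,"ax":0,"ay":0,"az":0},{"jaw":0.2,"dx":0,"dy":0,"dz":6,"ax":0,"ay":0,"az":0},{"jaw":0.2,"dx":0,"dy":0,"dz":6,"ax":0,"ay":0,"az":0},{"jaw":0.2,"dx":0,"dy":0,"dz":6,"ax":0,"ay":0,"az":0},{"jaw":0.2,"dx":0,"dy":0,"dz":0,"ax":0,"ay":0,"az":0}])

```text
clock: 37.77
position: [0.5548, -0.3062, 0.1061]
tcp_rot: [[0.035, 0.999, -0.002], [0.999, -0.035, 0.001], [0.001, -0.002, -1.0]]
force: [-0.8, -0.5, -3.0]
gripper_width: 0.386
gripper_force: 50.7
```

drive_tool(deltas=[{"jaw":0.2,"dx":0,"dy":0,"dz":3,"ax":0,"ay":0,"az":0},{"jaw":0.2,"dx":0,"dy":0,"dz":2.5,"ax":0,"ay":0,"az":0},{"jaw":0.2,"dx":0,"dy":0,"dz":0,"ax":0,"ay":0,"az":0},{"jaw":0.2,"dx":0,"dy":0,"dz":0,"ax":0,"ay":0,"az":0}])

```text
clock: 38.1
position: [0.5555, -0.3067, 0.1025]
tcp_rot: [[0.035, 0.999, -0.0], [0.999, -0.035, 0.0], [0.0, -0.0, -1.0]]
force: [-0.3, -0.4, -1.3]
gripper_width: 0.391
gripper_force: 50.7
```

```bash
python3 -c "
from rt import *
plan([.5557,-.3065,.1015],88)"
```

```text
pos [ 0.5555 -0.3067  0.1025] yaw 87.99 j1 -28.9 j6 63.1 -> az -0.0001 dx 0.2 dy 0.2 dz 1.0 t 38.1 f [-0.2519 -0.4035 -1.3077] gw 0.391 gf 50.7
```

drive_tool(deltas=[{"jaw":0.2,"dx":0,"dy":0,"dz":0.8,"ax":0,"ay":0,"az":0},{"jaw":0.2,"dx":0,"dy":0,"dz":0,"ax":0,"ay":0,"az":0},{"jaw":0.42,"dx":0,"dy":0,"dz":0,"ax":0,"ay":0,"az":0},{"jaw":0.5,"dx":0,"dy":0,"dz":0,"ax":0,"ay":0,"az":0},{"jaw":0.6,"dx":0,"dy":0,"dz":0,"ax":0,"ay":0,"az":0}])

```text
clock: 38.52
position: [0.5558, -0.3068, 0.1022]
tcp_rot: [[0.035, 0.999, 0.001], [0.999, -0.035, -0.0], [-0.0, 0.001, -1.0]]
force: [-0.3, -0.2, -0.1]
gripper_width: 0.597
gripper_force: 0.0
```

drive_tool(deltas=[{"jaw":0.9,"dx":0,"dy":0,"dz":0,"ax":0,"ay":0,"az":0},{"jaw":1,"dx":0,"dy":0,"dz":0,"ax":0,"ay":0,"az":0},{"jaw":1,"dx":0,"dy":0,"dz":-10,"ax":0,"ay":0,"az":0},{"jaw":1,"dx":0,"dy":0,"dz":-30,"ax":0,"ay":0,"az":0},{"jaw":1,"dx":0,"dy":0,"dz":-40,"ax":0,"ay":0,"az":0}])

```text
clock: 38.93
position: [0.5539, -0.3057, 0.1799]
tcp_rot: [[0.035, 0.999, -0.006], [0.999, -0.035, 0.003], [0.003, -0.006, -1.0]]
force: [2.2, -0.5, 0.3]
gripper_width: 1.002
gripper_force: 0.0
```

drive_tool(deltas=[{"jaw":1,"dx":0,"dy":0,"dz":-40,"ax":0,"ay":0,"az":0},{"jaw":1,"dx":20,"dy":0,"dz":0,"ax":0,"ay":0,"az":-0.12},{"jaw":1,"dx":30,"dy":0,"dz":0,"ax":0,"ay":0,"az":-0.12},{"jaw":1,"dx":35,"dy":0,"dz":0,"ax":0,"ay":0,"az":-0.11},{"jaw":1,"dx":35,"dy":5,"dz":0,"ax":0,"ay":0,"az":0}])

```text
clock: 39.35
position: [0.5403, -0.187, 0.2226]
tcp_rot: [[-0.313, 0.95, 0.001], [0.95, 0.313, -0.0], [-0.001, 0.001, -1.0]]
force: [1.0, 0.1, 0.6]
gripper_width: 0.995
gripper_force: 0.0
```

drive_tool(deltas=[{"jaw":1,"dx":35,"dy":5,"dz":0,"ax":0,"ay":0,"az":0},{"jaw":1,"dx":35,"dy":5,"dz":0,"ax":0,"ay":0,"az":0},{"jaw":1,"dx":35,"dy":10,"dz":0,"ax":0,"ay":0,"az":0},{"jaw":1,"dx":35,"dy":10,"dz":0,"ax":0,"ay":0,"az":0},{"jaw":1,"dx":35,"dy":10,"dz":0,"ax":0,"ay":0,"az":0}])

```text
clock: 39.77
position: [0.5239, -0.0073, 0.2229]
tcp_rot: [[-0.309, 0.951, 0.001], [0.951, 0.309, -0.0], [-0.0, 0.001, -1.0]]
force: [0.7, 0.2, 0.3]
gripper_width: 1.0
gripper_force: 0.0
```

drive_tool(deltas=[{"jaw":1,"dx":35,"dy":10,"dz":0,"ax":0,"ay":0,"az":0},{"jaw":1,"dx":35,"dy":10,"dz":0,"ax":0,"ay":0,"az":0},{"jaw":1,"dx":35,"dy":10,"dz":0,"ax":0,"ay":0,"az":0},{"jaw":1,"dx":35,"dy":10,"dz":0,"ax":0,"ay":0,"az":0}])

```text
clock: 40.1
position: [0.5186, 0.1384, 0.2229]
tcp_rot: [[-0.31, 0.951, 0.001], [0.951, 0.31, 0.0], [-0.0, 0.001, -1.0]]
force: [0.5, 0.2, 0.1]
gripper_width: 1.001
gripper_force: 0.0
```

```bash
python3 -c "
from rt import *
plan([.5675,.301,.2],108.5)
for k in (0,1): fit('router_white',.5555,-.3067,-2,.009); fit('router_black',.567,.301,18.5)
im=get_image('top');stand(im,[.637,-.046])"
```

```text
pos [0.5186 0.1384 0.2229] yaw 108.04 j1 14.9 j6 86.9 -> az -0.0080 dx 138.7 dy 98.0 dz 22.9 t 40.1 f [0.5182 0.2406 0.0728] gw 1.001 gf 0.0
router_white x 552.3 y -308.1 x-axis deg -1.3 1-IoU [0.168 0.138]
router_black x 564.8 y 301.6 x-axis deg 15.7 1-IoU [0.681 0.064]
router_white x 554.3 y -306.8 x-axis deg -1.3 1-IoU [0.097 0.111]
router_black x 565.2 y 302.0 x-axis deg 16.0 1-IoU [0.664 0.083]
  foot [ 0.6361 -0.0451] axes [100.6 101.3] rail x-axis deg 18.0 off 0 val 111 med 34
```

White router sits centred. Now the black one.

drive_tool(deltas=[{"jaw":1,"dx":18,"dy":13,"dz":0,"ax":0,"ay":0,"az":0},{"jaw":1,"dx":28,"dy":20,"dz":0,"ax":0,"ay":0,"az":0},{"jaw":1,"dx":28,"dy":20,"dz":0,"ax":0,"ay":0,"az":0},{"jaw":1,"dx":28,"dy":20,"dz":0,"ax":0,"ay":0,"az":0},{"jaw":1,"dx":24,"dy":17,"dz":0,"ax":0,"ay":0,"az":0}])

```text
clock: 41.37
position: [0.5659, 0.2862, 0.2216]
tcp_rot: [[-0.31, 0.951, 0.0], [0.951, 0.31, 0.0], [0.0, 0.0, -1.0]]
force: [0.7, 0.4, -0.5]
gripper_width: 0.997
gripper_force: 0.0
```

drive_tool(deltas=[{"jaw":1,"dx":12,"dy":8,"dz":10,"ax":0,"ay":0,"az":-0.007},{"jaw":1,"dx":0,"dy":0,"dz":10,"ax":0,"ay":0,"az":0},{"jaw":1,"dx":0,"dy":0,"dz":0,"ax":0,"ay":0,"az":0},{"jaw":1,"dx":0,"dy":0,"dz":0,"ax":0,"ay":0,"az":0}])

```text
clock: 41.7
position: [0.5685, 0.2969, 0.2004]
tcp_rot: [[-0.316, 0.949, -0.002], [0.949, 0.316, -0.002], [-0.001, -0.003, -1.0]]
force: [-0.2, -0.4, 0.4]
gripper_width: 1.002
gripper_force: 0.0
```

```bash
python3 -c "
from rt import *
plan([.5675,.301,.092],108.4)"
```

```text
pos [0.5685 0.2969 0.2004] yaw 108.42 j1 27.6 j6 99.2 -> az 0.0004 dx 4.2 dy 0.4 dz 108.4 t 41.7 f [-0.2283 -0.4396  0.3595] gw 1.002 gf 0.0
```

drive_tool(deltas=[{"jaw":1,"dx":4.2,"dy":0,"dz":15,"ax":0,"ay":0,"az":0},{"jaw":1,"dx":0,"dy":0,"dz":25,"ax":0,"ay":0,"az":0},{"jaw":1,"dx":0,"dy":0,"dz":25,"ax":0,"ay":0,"az":0},{"jaw":1,"dx":0,"dy":0,"dz":25,"ax":0,"ay":0,"az":0},{"jaw":1,"dx":0,"dy":0,"dz":12,"ax":0,"ay":0,"az":0}])

```text
clock: 42.12
position: [0.5668, 0.2999, 0.0974]
tcp_rot: [[-0.315, 0.949, -0.003], [0.949, 0.315, -0.002], [-0.001, -0.003, -1.0]]
force: [-0.7, -1.7, -0.6]
gripper_width: 0.997
gripper_force: 0.0
```

drive_tool(deltas=[{"jaw":1,"dx":0,"dy":0,"dz":7,"ax":0,"ay":0,"az":0},{"jaw":0.7,"dx":0,"dy":0,"dz":0,"ax":0,"ay":0,"az":0},{"jaw":0.6,"dx":0,"dy":0,"dz":0,"ax":0,"ay":0,"az":0},{"jaw":0.5,"dx":0,"dy":0,"dz":0,"ax":0,"ay":0,"az":0},{"jaw":0.45,"dx":0,"dy":0,"dz":0,"ax":0,"ay":0,"az":0}])

```text
clock: 42.53
position: [0.5689, 0.3025, 0.0944]
tcp_rot: [[-0.316, 0.949, 0.002], [0.949, 0.316, 0.001], [0.0, 0.003, -1.0]]
force: [0.3, -0.6, 0.1]
gripper_width: 0.458
gripper_force: 0.0
```

drive_tool(deltas=[{"jaw":0.4,"dx":0,"dy":0,"dz":0,"ax":0,"ay":0,"az":0},{"jaw":0.3,"dx":0,"dy":0,"dz":0,"ax":0,"ay":0,"az":0},{"jaw":0.2,"dx":0,"dy":0,"dz":0,"ax":0,"ay":0,"az":0},{"jaw":0.2,"dx":0,"dy":0,"dz":0,"ax":0,"ay":0,"az":0},{"jaw":0.2,"dx":0,"dy":0,"dz":0,"ax":0,"ay":0,"az":0}])

```text
clock: 42.95
position: [0.5688, 0.3026, 0.0941]
tcp_rot: [[-0.317, 0.949, 0.002], [0.949, 0.317, 0.001], [0.0, 0.003, -1.0]]
force: [-0.2, -0.1, 7.0]
gripper_width: 0.393
gripper_force: 51.2
```

```bash
python3 -c "
from rt import *
plan([.6367,-.0455,.22],108.1)"
```

```text
pos [0.5688 0.3026 0.0941] yaw 108.45 j1 28.0 j6 99.6 -> az 0.0062 dx -351.9 dy -43.6 dz -125.9 t 42.95 f [-0.2494 -0.1491  6.9644] gw 0.393 gf 51.2
```

drive_tool(deltas=[{"jaw":0.2,"dx":0,"dy":0,"dz":-12,"ax":0,"ay":0,"az":0},{"jaw":0.2,"dx":0,"dy":0,"dz":-30,"ax":0,"ay":0,"az":0},{"jaw":0.2,"dx":0,"dy":0,"dz":-38,"ax":0,"ay":0,"az":0},{"jaw":0.2,"dx":0,"dy":0,"dz":-38,"ax":0,"ay":0,"az":0},{"jaw":0.2,"dx":0,"dy":0,"dz":-15,"ax":0,"ay":0,"az":0.006}])

```text
clock: 43.37
position: [0.5686, 0.3026, 0.2316]
tcp_rot: [[-0.311, 0.95, 0.005], [0.95, 0.311, 0.003], [0.001, 0.005, -1.0]]
force: [0.5, -0.2, -2.9]
gripper_width: 0.393
gripper_force: 51.0
```

drive_tool(deltas=[{"jaw":0.2,"dx":-15,"dy":-1.8,"dz":0,"ax":0,"ay":0,"az":0},{"jaw":0.2,"dx":-28,"dy":-3.5,"dz":0,"ax":0,"ay":0,"az":0},{"jaw":0.2,"dx":-34,"dy":-4.2,"dz":0,"ax":0,"ay":0,"az":0},{"jaw":0.2,"dx":-34,"dy":-4.2,"dz":0,"ax":0,"ay":0,"az":0},{"jaw":0.2,"dx":-34,"dy":-4.2,"dz":0,"ax":0,"ay":0,"az":0}])

```text
clock: 43.78
position: [0.5953, 0.1567, 0.2242]
tcp_rot: [[-0.312, 0.95, -0.003], [0.95, 0.312, -0.001], [-0.0, -0.003, -1.0]]
force: [1.2, -0.2, -2.3]
gripper_width: 0.39
gripper_force: 50.8
```

drive_tool(deltas=[{"jaw":0.2,"dx":-34,"dy":-4.2,"dz":0,"ax":0,"ay":0,"az":0},{"jaw":0.2,"dx":-34,"dy":-4.2,"dz":0,"ax":0,"ay":0,"az":0},{"jaw":0.2,"dx":-34,"dy":-4.2,"dz":0,"ax":0,"ay":0,"az":0},{"jaw":0.2,"dx":-34,"dy":-4.2,"dz":0,"ax":0,"ay":0,"az":0},{"jaw":0.2,"dx":-34,"dy":-4.2,"dz":0,"ax":0,"ay":0,"az":0}])

```text
clock: 44.2
position: [0.628, -0.0117, 0.2242]
tcp_rot: [[-0.311, 0.951, -0.003], [0.951, 0.311, -0.0], [0.001, -0.003, -1.0]]
force: [-0.1, 0.3, -2.7]
gripper_width: 0.391
gripper_force: 50.8
```

drive_tool(deltas=[{"jaw":0.2,"dx":-22,"dy":-3,"dz":10,"ax":0,"ay":0,"az":0},{"jaw":0.2,"dx":-10,"dy":-1.2,"dz":20,"ax":0,"ay":0,"az":0},{"jaw":0.2,"dx":0,"dy":0,"dz":20,"ax":0,"ay":0,"az":0},{"jaw":0.2,"dx":0,"dy":0,"dz":0,"ax":0,"ay":0,"az":0},{"jaw":0.2,"dx":0,"dy":0,"dz":0,"ax":0,"ay":0,"az":0}])

```text
clock: 44.62
position: [0.6331, -0.0416, 0.1736]
tcp_rot: [[-0.31, 0.951, -0.005], [0.951, 0.31, 0.0], [0.002, -0.005, -1.0]]
force: [0.5, -0.8, -2.0]
gripper_width: 0.391
gripper_force: 50.9
```

```bash
python3 -c "
from rt import *
plan([.6364,-.0445,.1031],108.1)
p=sense()['position'];fit('router_black',p[0],p[1],18,p[2]-.0941,('scene',))"
```

```text
pos [ 0.6331 -0.0416  0.1736] yaw 108.07 j1 -3.8 j6 68.2 -> az -0.0006 dx -3.8 dy 2.2 dz 70.5 t 44.6167 f [ 0.4811 -0.7777 -2.0147] gw 0.391 gf 50.9
router_black x 628.4 y -41.8 x-axis deg 20.0 1-IoU [0.22]
```

drive_tool(deltas=[{"jaw":0.2,"dx":-3.5,"dy":1,"dz":12,"ax":0,"ay":0,"az":0},{"jaw":0.2,"dx":0,"dy":0,"dz":15,"ax":0,"ay":0,"az":0},{"jaw":0.2,"dx":0,"dy":0,"dz":8,"ax":0,"ay":0,"az":0},{"jaw":0.2,"dx":0,"dy":0,"dz":0,"ax":0,"ay":0,"az":0},{"jaw":0.2,"dx":0,"dy":0,"dz":0,"ax":0,"ay":0,"az":0}])

```text
clock: 45.13
position: [0.6367, -0.0438, 0.1404]
tcp_rot: [[-0.311, 0.95, -0.001], [0.95, 0.311, -0.0], [0.0, -0.001, -1.0]]
force: [0.3, -0.2, -3.2]
gripper_width: 0.39
gripper_force: 51.0
```

```bash
python3 -c "
from rt import *
plan([.6364,-.0445,.1031],108.1)"
```

```text
pos [ 0.6367 -0.0438  0.1404] yaw 108.13 j1 -3.9 j6 67.9 -> az 0.0006 dx -0.6 dy -0.5 dz 37.3 t 45.1333 f [ 0.3153 -0.2488 -3.2425] gw 0.390 gf 51.0
```

drive_tool(deltas=[{"jaw":0.2,"dx":-0.6,"dy":-0.3,"dz":8,"ax":0,"ay":0,"az":0},{"jaw":0.2,"dx":0,"dy":0,"dz":8,"ax":0,"ay":0,"az":0},{"jaw":0.2,"dx":0,"dy":0,"dz":8,"ax":0,"ay":0,"az":0},{"jaw":0.2,"dx":0,"dy":0,"dz":6,"ax":0,"ay":0,"az":0},{"jaw":0.2,"dx":0,"dy":0,"dz":0,"ax":0,"ay":0,"az":0}])

```text
clock: 45.55
position: [0.6358, -0.0447, 0.1086]
tcp_rot: [[-0.311, 0.95, -0.003], [0.95, 0.311, 0.0], [0.001, -0.003, -1.0]]
force: [-0.2, -1.1, -2.9]
gripper_width: 0.39
gripper_force: 51.0
```

drive_tool(deltas=[{"jaw":0.2,"dx":0,"dy":0,"dz":3,"ax":0,"ay":0,"az":0},{"jaw":0.2,"dx":0,"dy":0,"dz":2,"ax":0,"ay":0,"az":0},{"jaw":0.2,"dx":0,"dy":0,"dz":0,"ax":0,"ay":0,"az":0},{"jaw":0.2,"dx":0,"dy":0,"dz":0,"ax":0,"ay":0,"az":0}])

```text
clock: 45.88
position: [0.6369, -0.0448, 0.1058]
tcp_rot: [[-0.311, 0.95, 0.0], [0.95, 0.311, -0.0], [-0.0, 0.0, -1.0]]
force: [0.6, -0.7, -3.0]
gripper_width: 0.391
gripper_force: 51.0
```

```bash
python3 -c "
from rt import *
plan([.6364,-.0445,.1031],108.1)"
```

```text
pos [ 0.6369 -0.0448  0.1058] yaw 108.10 j1 -4.0 j6 67.9 -> az 0.0001 dx 0.4 dy -0.4 dz 2.7 t 45.8833 f [ 0.633  -0.7322 -2.9711] gw 0.391 gf 51.0
```

Lower the last bit, release, rise, and draw back.

drive_tool(deltas=[{"jaw":0.2,"dx":0,"dy":0,"dz":1.5,"ax":0,"ay":0,"az":0},{"jaw":0.2,"dx":0,"dy":0,"dz":1,"ax":0,"ay":0,"az":0},{"jaw":0.2,"dx":0,"dy":0,"dz":0,"ax":0,"ay":0,"az":0},{"jaw":0.42,"dx":0,"dy":0,"dz":0,"ax":0,"ay":0,"az":0},{"jaw":0.5,"dx":0,"dy":0,"dz":0,"ax":0,"ay":0,"az":0}])

```text
clock: 46.3
position: [0.6372, -0.0448, 0.1038]
tcp_rot: [[-0.311, 0.951, 0.001], [0.951, 0.311, -0.0], [-0.0, 0.001, -1.0]]
force: [0.3, -0.7, -0.4]
gripper_width: 0.497
gripper_force: 0.0
```

drive_tool(deltas=[{"jaw":0.7,"dx":0,"dy":0,"dz":0,"ax":0,"ay":0,"az":0},{"jaw":1,"dx":0,"dy":0,"dz":0,"ax":0,"ay":0,"az":0},{"jaw":1,"dx":0,"dy":0,"dz":0,"ax":0,"ay":0,"az":0},{"jaw":1,"dx":0,"dy":0,"dz":-12,"ax":0,"ay":0,"az":0},{"jaw":1,"dx":0,"dy":0,"dz":-30,"ax":0,"ay":0,"az":0}])

```text
clock: 46.72
position: [0.6345, -0.0446, 0.142]
tcp_rot: [[-0.311, 0.95, -0.007], [0.95, 0.311, 0.001], [0.003, -0.007, -1.0]]
force: [0.1, -1.2, -0.5]
gripper_width: 1.001
gripper_force: 0.0
```

drive_tool(deltas=[{"jaw":1,"dx":0,"dy":0,"dz":-40,"ax":0,"ay":0,"az":0},{"jaw":1,"dx":0,"dy":0,"dz":-40,"ax":0,"ay":0,"az":0},{"jaw":1,"dx":20,"dy":-20,"dz":0,"ax":0,"ay":0,"az":0},{"jaw":1,"dx":25,"dy":-25,"dz":0,"ax":0,"ay":0,"az":0},{"jaw":1,"dx":25,"dy":-25,"dz":0,"ax":0,"ay":0,"az":0}])

```text
clock: 47.13
position: [0.5486, 0.0002, 0.227]
tcp_rot: [[-0.31, 0.951, 0.003], [0.951, 0.31, 0.0], [-0.001, 0.003, -1.0]]
force: [-0.7, -0.1, 1.1]
gripper_width: 1.001
gripper_force: 0.0
```

drive_tool(deltas=[{"jaw":1,"dx":25,"dy":-25,"dz":0,"ax":0,"ay":0,"az":0},{"jaw":1,"dx":25,"dy":-25,"dz":0,"ax":0,"ay":0,"az":0},{"jaw":1,"dx":25,"dy":-25,"dz":0,"ax":0,"ay":0,"az":0},{"jaw":1,"dx":25,"dy":-25,"dz":0,"ax":0,"ay":0,"az":0},{"jaw":1,"dx":25,"dy":-25,"dz":0,"ax":0,"ay":0,"az":0}])

```text
clock: 47.55
position: [0.3893, 0.0805, 0.2262]
tcp_rot: [[-0.31, 0.951, 0.001], [0.951, 0.31, 0.0], [0.0, 0.001, -1.0]]
force: [-0.6, 0.9, 0.3]
gripper_width: 1.003
gripper_force: 0.0
```

drive_tool(deltas=[{"jaw":1,"dx":25,"dy":-20,"dz":0,"ax":0,"ay":0,"az":0},{"jaw":1,"dx":15,"dy":-10,"dz":0,"ax":0,"ay":0,"az":0},{"jaw":1,"dx":0,"dy":0,"dz":0,"ax":0,"ay":0,"az":0},{"jaw":1,"dx":0,"dy":0,"dz":0,"ax":0,"ay":0,"az":0},{"jaw":1,"dx":0,"dy":0,"dz":0,"ax":0,"ay":0,"az":0}])

```text
clock: 47.97
position: [0.3506, 0.1087, 0.226]
tcp_rot: [[-0.311, 0.95, 0.002], [0.95, 0.311, 0.0], [-0.0, 0.002, -1.0]]
force: [0.6, -0.6, -0.6]
gripper_width: 0.998
gripper_force: 0.0
```

```bash
python3 -c "
from rt import *
print(sense()['position'])
for k in (0,1): fit('router_white',.5555,-.3067,-2,.009); fit('router_black',.6365,-.045,18,.009)
im=knobs()
t=get_image('top')
A=cv2.resize(im['frame'][120:270,140:330],(570,450),interpolation=2);u=(235,150)
B=cv2.resize(t['frame'][150:300,250:450],(600,450),interpolation=2)
cv2.imwrite('pics/fin.png',cv2.resize(np.hstack([A,B]),(800,308),interpolation=3)[:,:,::-1])
Y,X=np.mgrid[:420,:560]
hsv=cv2.cvtColor(im['frame'],cv2.COLOR_RGB2HSV); u0=proj(im,[.4445,-.208,.12])
o=(np.hypot(X-u0[0],Y-u0[1])<22)&(hsv[...,0]>=4)&(hsv[...,0]<17)&(hsv[...,1]>150)
ys,xs=np.nonzero(o); print('orange',len(xs),xs.mean(),ys.mean())
for n in('mug','adapter','usb_stick'): print(n,[(np.round(d['centre'],3).tolist(),round(d['score'],2)) for d in place_of(n,'scene')[:1]])
"
```

```text
[0.3506 0.1087 0.226 ]
router_white x 553.7 y -307.7 x-axis deg -0.3 1-IoU [0.081 0.113]
router_black x 634.1 y -43.4 x-axis deg 21.3 1-IoU [0.132 0.122]
router_white x 555.1 y -308.6 x-axis deg -0.4 1-IoU [0.064 0.139]
router_black x 635.7 y -45.5 x-axis deg 19.2 1-IoU [0.089 0.12 ]
1 knob x 4.4  max 90
2 knob x -3.6  max 87
3 knob x 4.5  max 94
4 knob x 4.2  max 94
5 knob x -3.4  max 73
6 knob x 4.7  max 72
orange 71 223.70422535211267 143.7605633802817
mug [([0.417, -0.363, 0.004], 0.6)]
adapter [([0.765, 0.122, 0.004], 0.75)]
usb_stick [([0.521, -0.421, 0.002], 0.63)]
```

View pics/fin.png

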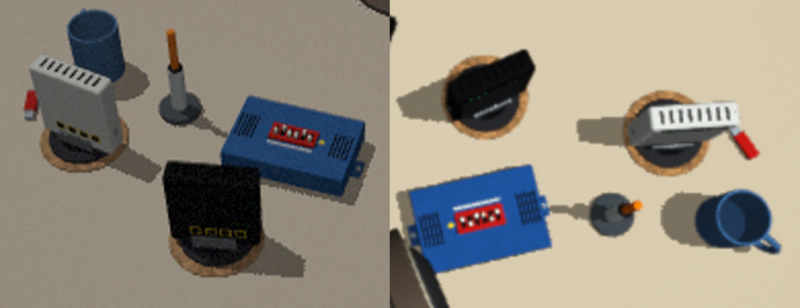

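Both routers stand upright and centred in stands that sit concentric on their mats (left half, px 80,110 and 215,220). The stylus is home, the switches are right and the bystanders have not moved. Hand in.

```bash
python3 -c "
from station import *
print(sign_off())"
```

```text
the job is handed in; nothing more can be done
None
```

I handed the job in at about 48 s on the robot clock, and the last pictures show everything done: switches on, off, on, on, off, on; stylus home in its tube; a stand on each mat with a router upright in it; and the mug, adapter and memory stick not moved. The sign-off returned no verdict.

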